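# Put away the fittings from a stripped camera cart

### The arm

A 6-joint arm with a two-finger parallel gripper is mounted at the origin on the work surface. World frame = base frame: x ahead of the robot, y to its left, z up, the work surface at z = 0. Lengths are in m, angles in degrees, forces in N, time in s.
With the tool pointing down it reaches from about 0.4 to 0.825 m from the base axis. Payload 7 kg.
Tool frame: the origin (TCP) lies at the very end of the fingers, on their centre line; the grasp point (between the pads) lies r.hold_point_z behind it (r.hold_point_z is the distance from the TCP to the grasp point, in m); z points along the fingers, y is the direction in which the jaws open and shut (so a half turn about z gives the same grasp; the last joint's range is limited). The gripper opens to 88 mm and grips with 3 to 60 N. Pads are 19 mm wide; open, the fingers measure 130 mm over their backs; the gripper's body (78 mm by 193 mm) begins 47 mm behind the grasp point.
Start: joints at [91.106, 20.546, 0.682, 0, -70.136, -16.507], TCP at [0.179, 0.651, 0.227] pointing down, gripper open.
Joint ranges: [-176.03, 176.03], [-82.01, 121.73], [-58.28, 71.71], [-173.87, 95.51], [-174.79, -0.11], [-173.66, 173.66]. Speed limits (degrees/s): [136.94, 136.94, 172.46, 180, 180, 180].

### API

Orientations are given as [roll, pitch, yaw] about the fixed x, y, z axes, in that order (R = Rz(yaw) Ry(pitch) Rx(roll)).
In Python, from plant import r, vision gives the robot as it stands.
- The arm moves only by the tool play_rows, never from a script. Its argument "motion" is a list that holds one entry, the list of rows, each a list of 7 numbers: the shift along the tool's x, y, z in cm, then the turn, a rotation vector about the tool's x, y, z in degrees, then the finger opening in cm, from 0 to 8.76. A call has exactly 8 rows; each row shifts and turns the commanded pose from where the row before left it, along the tool's axes as they then stand; what a row does not reach is not made up. A row lasts 1/10 s, in which the tool goes at most 50 mm and 8.59 degrees, less where a joint would pass 70% of its speed; a pose out of reach is approached as far as the arm can. A call with a gripper value outside its range is refused whole. The fingers move at their own pace and stop on an object; "newtons" is the grip in N (left out, the last holds). Time passes only in rows, so rows that do not move let the fingers close, or fill a call up. It gives the time, the measured TCP pose, the force and the opening at its end, in the units of the state.
- r.get_state(): the state, without advancing time (a new reading comes with each control period).
- vision.capture(name): name is "side" or "top" or "wrist"; returns a dict with "pixels" (400x640x3 uint8, blue, green, red), "camera_matrix" (3x3 intrinsics, pixels), "extrinsics" (4x4, takes a point from camera to world coordinates); the wrist camera has in their place "T_tool_cam" (4x4, takes a point from camera to tool coordinates, whose origin is the TCP and whose axes are the flange's). Camera axes: x right, y up, looking along -z (the intrinsics and any distortion apply to the point x, -y, -z); pixel columns grow to the right and rows downward; lengths in m; the calibration is good to about 2 mm. A picture is of the moment at which its call begins: read the wrist's pose just before it. There is no depth.
- r.close_job(): hands the job in, once; it reports no verdict.
The state is a dict: "time_s": time; "joints": joint angles; "qd": joint speeds; "joint_torque": joint torques, N m; "tcp_pos": TCP position; "eef_rot": TCP orientation; "contact_force": force on the tool from outside, world axes, zero at the start; "moment": the same for the moment, N m; "gripper_width": finger opening in m.
Only numpy, scipy, OpenCV 4.12 (cv2) and the standard library are available. Lean on these libraries where they do the work, as an engineer would, in place of code of your own. Each camera call takes 0.05 s, during which the arm holds its last target.

### The job

Sort the five fittings lying on the grey carpet: put the two silver corner connectors, the orange clamping knob and the sound levelling foot each into the blue bin that already holds its kind, and the levelling foot with the bent stem into the red scrap box. Do not knock over or shift the little red threadlocker bottle that stands among them.

Things in the scene. Friction and masses are not known exactly. Their poses are not given: they have to be found in the camera images.
- corner_a: One of two alike die-cast aluminium three-way corner connectors for 30 mm profile: a silver 30 x 30 x 30 mm block with a dark round screw bore in each upright face and the top. 45 to 80 g. Origin: centre of its underside; z up, x and y square to its faces.
- corner_b: One of two alike die-cast aluminium three-way corner connectors for 30 mm profile: a silver 30 x 30 x 30 mm block with a dark round screw bore in each upright face and the top. 45 to 80 g. Origin: centre of its underside; z up, x and y square to its faces.
- knob: Orange six-lobed clamping knob, 50 mm across the lobes, standing on its black hub (22 mm diameter, 13 mm high); lobed head 13 to 31 mm above the underside, black cap and brass insert on top. Lobes (7 mm radius) every 60 degrees, one of them along x; the hollows between are about 42 mm across. 35 to 65 g. Origin: centre of its underside; z up.
- foot: Sound levelling foot: black round pad 42 mm in diameter tapering to 16 mm height, hexagonal steel lock nut (19 mm over corners) from 16 to 24 mm, then a straight upright steel stem 10 mm thick up to 75 mm. Stands on its pad. 65 to 120 g. Origin: centre of the pad's underside; z up along the stem.
- bent_foot: Spoilt levelling foot: pad, nut and stem thickness as the sound one, but the stem is upright only up to 46 mm and then bent over 45 degrees towards the body's +x, ending 25 mm off the axis at 75 mm height. Free upright stem between nut and bend: 24 to 46 mm above the underside. Stands on its pad. 65 to 120 g. Origin: centre of the pad's underside; z up.
- bin_corners: Blue picking bin with two silver corner connectors in it. Fixed. Outside 170 (x) x 105 (y) mm, walls and floor 3 mm; back (+x) and rear part of the sides 75 mm high, open front with a 35 mm lip facing the robot. Origin: centre of its underside; x to its back, z up. The fixed stock fills the back (x beyond +25 mm); the floor in front of it is free.
- bin_knobs: Blue picking bin with an orange clamping knob in it. Fixed. Outside 170 (x) x 105 (y) mm, walls and floor 3 mm; back (+x) and rear part of the sides 75 mm high, open front with a 35 mm lip facing the robot. Origin: centre of its underside; x to its back, z up. The fixed stock fills the back (x beyond +25 mm); the floor in front of it is free.
- bin_feet: Blue picking bin with a straight levelling foot lying in it, across the back. Fixed. Outside 170 (x) x 105 (y) mm, walls and floor 3 mm; back (+x) and rear part of the sides 75 mm high, open front with a 35 mm lip facing the robot. Origin: centre of its underside; x to its back, z up. The fixed stock fills the back (x beyond +25 mm); the floor in front of it is free.
- scrap_box: Red steel scrap box with dark floor and a few metal scraps at its back. Fixed. Outside 170 (its x) x 105 (its y) mm, 60 mm high all round, walls and floor 3 mm. Origin: centre of its underside; x away from the robot, z up. The scraps lie at x beyond +35 mm; the rest of the floor is free.
- threadlocker: Small red bottle with a white label band and white nozzle, 32 mm in diameter, 71 mm high, standing upright on the bench among the fittings; to be left alone. Origin: centre of its underside; z up.
Mind the look-alikes: they are no part of the job. What is shaped like the foot but green or purple is not meant.

How it is judged:
By the outcome, as a careful person would: the job done as asked, in the order asked, and still so for the second after the job is handed in, with the robot touching nothing.
It also fails if it takes over 128 s, if anything falls off the work surface, if the arm or the gripper's body presses on something with over 40 N, if the wrist force passes 120 N, or if a joint passes its speed limit or range.

## Working session

There is one attempt and no reset: what is moved stays moved. The work goes in short steps, Python scripts to look and compute and a tool call to move; the robot and the scene stay as the last step left them, time stands still between calls to the robot, and variables do not carry over. Pictures are saved under pics/ and viewed, and the job is handed in when it is done.

Besides the shell and the picture viewer there is one more tool, called by a JSON object that holds its "op" and its "data", one argument or row to a line. play_rows: Moves the arm, as the interface text tells. Its arguments: {"type":"object","properties":{"motion":{"type":"array","items":{"type":"array","items":{"type":"array","items":{"type":"number"}}}},"newtons":{"type":"number"}},"required":["motion"]}

```bash
ls -la; mkdir -p pics; cat > h.py <<'E'
import numpy as np, cv2
from plant import r, vision
def cap(name, fn):
    s=r.get_state()
    c=vision.capture(name)
    cv2.imwrite('pics/'+fn+'.png', c['pixels'])
    c['state']=s
    return c
E
python3 - <<'E'
from h import *
print(r.get_state(), r.hold_point_z)
for n in ['side','top','wrist']:
    c=cap(n,n+'0')
    print(n,{k:(v.tolist() if hasattr(v,'tolist') else v) for k,v in c.items() if k not in('pixels','state')})
E
```

```text
total 12
drwxr-xr-x  3 agent agent 4096 Dec  5 17:59 .
drwxr-xr-x 23 root  root  4096 Dec  5 17:59 ..
drwxr-xr-x  2 agent agent 4096 Dec  5 17:59 pics
{'time_s': 0.0, 'joints': array([ 9.11069101e+01,  2.05910087e+01,  6.34300887e-01, -2.15649458e-02,
       -7.01362363e+01, -1.65069281e+01]), 'qd': array([-0.06583366,  0.08583214, -0.02560683,  0.10888773, -0.01374514,
       -0.01173444]), 'joint_torque': array([-1.44678230e-03, -5.82709587e+01,  2.93058479e+01,  6.99771255e+00,
        6.98751857e-03, -1.54856684e-04]), 'tcp_pos': array([0.17913738, 0.65028479, 0.22562697]), 'eef_rot': array([ 1.79905126e+02, -6.97412358e-03, -1.54073561e+01]), 'contact_force': array([ 1.04271148, -0.07611826, -0.38115431]), 'moment': array([-0.00898551,  0.02682164,  0.00544932]), 'gripper_width': 0.0878341287736291} 0.0188
side {'camera_matrix': [[382.8324792970857, 0.0, 321.7495390309227], [0.0, 382.8324792970857, 202.76292444379686], [0.0, 0.0, 1.0]], 'extrinsics': [[-0.8338588722886018, 0.3869439454742579, -0.39364166975359166, 0.13901640528445866], [-0.5516552793367759, -0.5598336067672405, 
[... 323 characters left out ...]
0149533844489, -0.1543358040731309, 0.35795151346243576], [-0.9999954435600369, 0.0023684744192725912, -0.0018716805523719935, 0.018329639977434167], [-0.0014837079697773187, 0.15434002143854458, 0.988016678195773, 0.935130626071808], [0.0, 0.0, 0.0, 1.0]]}
wrist {'camera_matrix': [[298.1232149448239, 0.0, 319.8849558494307], [0.0, 298.1232149448239, 198.02380698899339], [0.0, 0.0, 1.0]], 'T_tool_cam': [[0.0015885672627641743, 0.9658910362774654, 0.25894397558718224, 0.07044955805631549], [0.9999985811403904, -0.0013892435674303252, -0.0009527431532768434, -0.00010946194971783729], [-0.0005605098192154868, 0.2589451216786174, -0.9658918727205382, -0.15710044087035988], [0.0, 0.0, 0.0, 1.0]]}
```

View pics/top0.png

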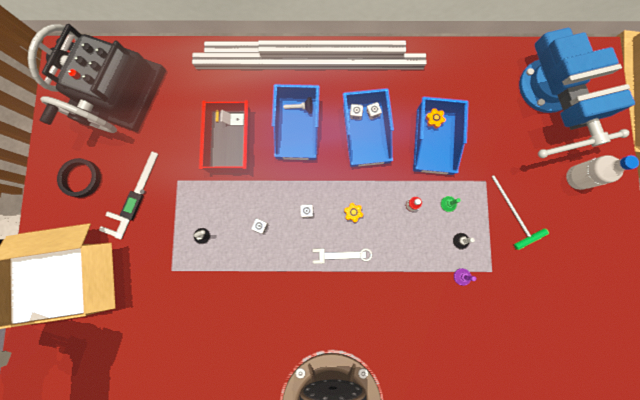

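View pics/side0.png

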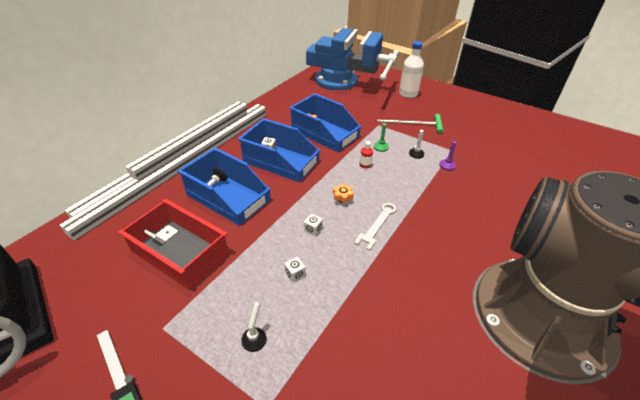

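View pics/wrist0.png

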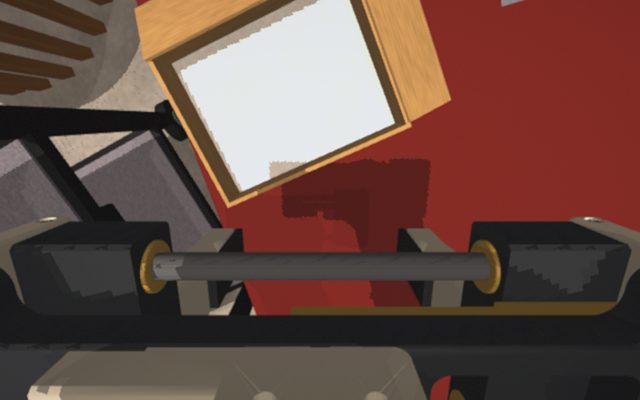

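Top view: bent foot at ~(202,236), corners at (259,227) and (307,211), knob at (353,212), threadlocker at (415,204), green decoy at (449,203), sound foot at (462,241), purple decoy at (463,277). The bins, left to right, are scrap (225,135), feet (296,122), corners (368,127) and knobs (441,135). I'll enlarge crops to get better pixel positions.

```bash
cat >> h.py <<'E'
def ray(c,u,v,T=None):
    K=c['camera_matrix']; T=c['extrinsics'] if T is None else T
    d=np.array([(u-K[0,2])/K[0,0],-(v-K[1,2])/K[1,1],-1.0])
    return T[:3,3], T[:3,:3]@d
def onz(c,u,v,z,T=None):
    o,d=ray(c,u,v,T); return o+d*(z-o[2])/d[2]
def proj(c,P,T=None):
    K=c['camera_matrix']; T=c['extrinsics'] if T is None else T
    q=np.linalg.inv(T)@np.append(P,1.0)
    return np.array([K[0,0]*q[0]/-q[2]+K[0,2], K[1,1]*-q[1]/-q[2]+K[1,2]])
def tri(rays):
    A=np.zeros((3,3));b=np.zeros(3)
    for o,d in rays:
        d=d/np.linalg.norm(d);M=np.eye(3)-np.outer(d,d);A+=M;b+=M@o
    p=np.linalg.solve(A,b)
    res=[np.linalg.norm(np.cross(p-o,d/np.linalg.norm(d))) for o,d in rays]
    return p,res
def crop(img,u0,v0,w,h,s):
    return cv2.resize(img[v0:v0+h,u0:u0+w],None,fx=s,fy=s,interpolation=cv2.INTER_CUBIC)
def grid(im,u0,v0,s,step=10):
    im=im.copy()
    for u in range((u0//step+1)*step,u0+im.shape[1]//s,step):
        cv2.putText(im,str(u),((u-u0)*s,8),0,.3,(0,255,255),1); cv2.line(im,((u-u0)*s,10),((u-u0)*s,14),(0,255,255),1)
    for v in range((v0//step+1)*step,v0+im.shape[0]//s,step):
        cv2.putText(im,str(v),(0,(v-v0)*s),0,.3,(0,255,255),1); cv2.line(im,(20,(v-v0)*s),(25,(v-v0)*s),(0,255,255),1)
    return im
E
python3 - <<'E'
from h import *
t=cv2.imread('pics/top0.png');s=cv2.imread('pics/side0.png')
cv2.imwrite('pics/t1.png',grid(crop(t,180,175,200,90,4),180,175,4))
cv2.imwrite('pics/t2.png',grid(crop(t,380,175,120,115,5),380,175,5))
cv2.imwrite('pics/t3.png',grid(crop(t,190,75,290,110,2),190,75,2,20))
cv2.imwrite('pics/s1.png',grid(crop(s,220,170,160,190,3),220,170,3))
cv2.imwrite('pics/s2.png',grid(crop(s,340,115,130,80,6),340,115,6))
E
```

```text
(no output)
```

View pics/t1.png

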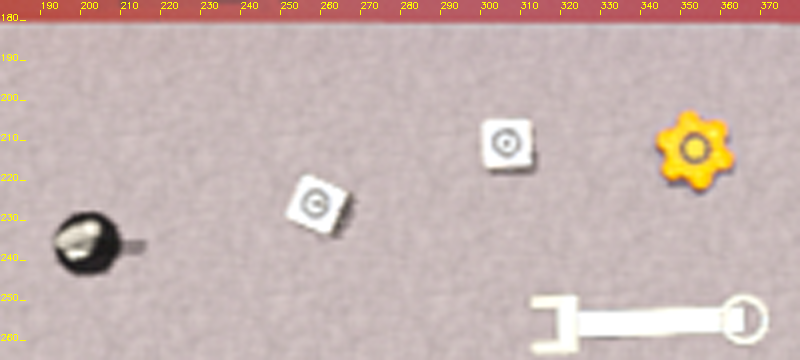

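View pics/t2.png

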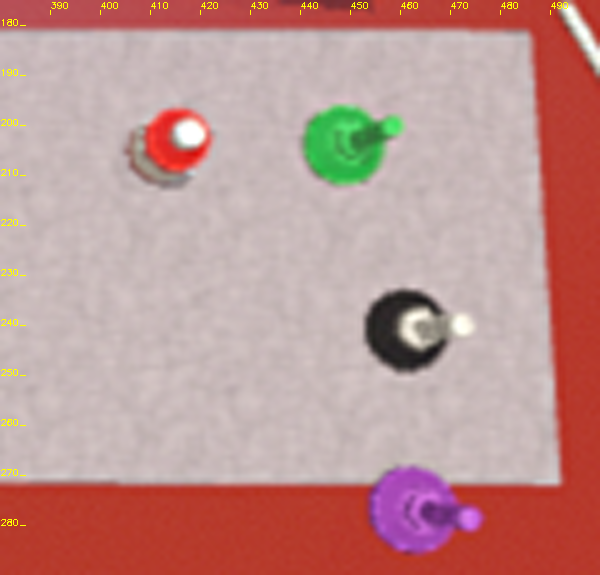

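View pics/s1.png

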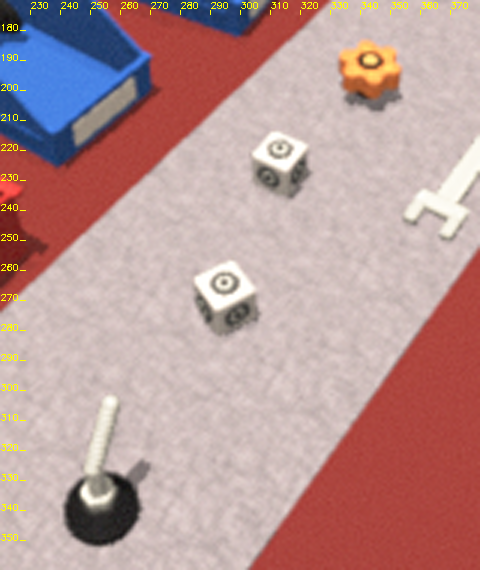

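View pics/s2.png

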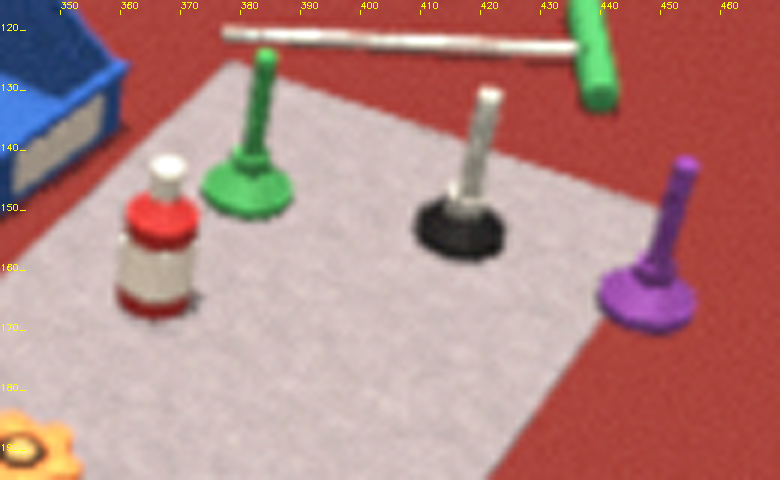

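View pics/t3.png

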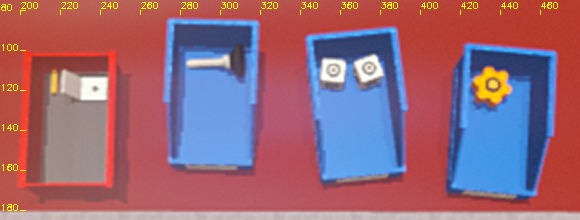

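Crops: corner top bores are at top-view (259,225.8) and (306.5,210.8), which match side-view (295,264.3) and (313.7,220). The knob insert is at (353.5,212.3)/(343.3,190.3). The sound foot tip is at (472.2,240)/(421.7,130.8) and the bent foot tip at side (257,303.3). Triangulating these.

```bash
python3 - <<'E'
from h import *
np.set_printoptions(precision=4,suppress=True)
T=cap('top','top1');S=cap('side','side1')
for n,a,b in [('cornL',(259,225.75),(295,264.3)),('cornR',(306.5,210.75),(313.7,220)),('knob',(353.5,212.25),(343.3,190.3)),
  ('foot tip',(472.2,240),(421.7,130.8)),('bottle top',(417.6,201.6),(367.5,142.5)),('bent pad rim-top?',(202,236),(254,336))]:
    p,res=tri([ray(T,*a),ray(S,*b)]);print(n,p,np.array(res))
print('foot pad z8',onz(T,460.8,241,0.006), onz(T,460.8,241,0))
print('bent pad',onz(T,202,236,0.006))
# carpets/bins corners top view z heights
# t3: scale2, origin 190,75
def t3(x,y): return 190+x/2,75+y/2
for n,pts,z in [('scrap',[(22,55),(114,55),(112,187),(20,187)],.06),
 ('feet back',[(168,20),(257,20)],.075),('feet lip',[(169,163),(251,167)],.035),
 ('corn back',[(306,38),(396,30)],.075),('corn lip',[(322,180),(404,173)],.035),
 ('knob back',[(463,46),(556,54)],.075),('knob lip',[(450,190),(533,196)],.035)]:
    for p in pts: print(n,onz(T,*t3(*p),z))
E
```

```text
cornL [0.4207 0.1782 0.0296] [0.0001 0.0001]
cornR [0.4581 0.0613 0.0294] [0.0001 0.0001]
knob [ 0.4548 -0.0551  0.0311] [0.0003 0.0003]
foot tip [ 0.3856 -0.3274  0.0749] [0.0001 0.0001]
bottle top [ 0.4767 -0.2043  0.0712] [0.0007 0.0007]
bent pad rim-top? [0.3968 0.3245 0.0102] [0.0011 0.0011]
foot pad z8 [ 0.3853 -0.3262  0.006 ] [ 0.3855 -0.3285  0.    ]
bent pad [0.3961 0.3253 0.006 ]
scrap [0.7279 0.3279 0.06  ]
scrap [0.7281 0.2121 0.06  ]
scrap [0.5582 0.2087 0.06  ]
scrap [0.5579 0.3212 0.06  ]
feet back [0.7678 0.1431 0.075 ]
feet back [0.768  0.0323 0.075 ]
feet lip [0.5951 0.1432 0.035 ]
feet lip [0.5901 0.0396 0.035 ]
corn back [ 0.7444 -0.0286  0.075 ]
corn back [ 0.7552 -0.1405  0.075 ]
corn lip [ 0.5735 -0.0498  0.035 ]
corn lip [ 0.5828 -0.1532  0.035 ]
knob back [ 0.7343 -0.2229  0.075 ]
knob back [ 0.7241 -0.3373  0.075 ]
knob lip [ 0.561  -0.2104  0.035 ]
knob lip [ 0.5536 -0.3141  0.035 ]
```

Heights agree with the text: corners 29.5 mm, knob 31 mm, foot 75 mm, bottle 71 mm. Next are the yaws of the corners, knob, bent stem and bins.

```bash
python3 - <<'E'
from h import *
np.set_printoptions(precision=4,suppress=True)
T=cap('top','top2');S=cap('side','side2')
img=T['pixels'].astype(int)
# bent tip
for z in (.070,.0735): print('bent tip',onz(S,257,303.3,z))
print('bend', onz(S,251.7,326.7,.046))
# corners: bright white mask
for n,(u,v) in {'L':(259,226),'R':(306.5,211)}.items():
    x0,y0=int(u)-14,int(v)-14
    c=cv2.resize(T['pixels'][y0:y0+28,x0:x0+28],None,fx=8,fy=8,interpolation=cv2.INTER_CUBIC)
    g=cv2.cvtColor(c,cv2.COLOR_BGR2GRAY); m=(g>228).astype(np.uint8)
    cs,_=cv2.findContours(m,0,2); k=max(cs,key=cv2.contourArea)
    box=cv2.boxPoints(cv2.minAreaRect(k))/8+[x0-.45,y0-.45]
    W=np.array([onz(T,*p,.03)[:2] for p in box]); e=W[1]-W[0]
    print(n,W.mean(0),np.linalg.norm(W[1]-W[0]),np.linalg.norm(W[2]-W[1]),np.degrees(np.arctan2(e[1],e[0]))%90)
# knob lobes
x0,y0=353-14,212-14
c=cv2.resize(T['pixels'][y0:y0+28,x0:x0+28],None,fx=8,fy=8,interpolation=cv2.INTER_CUBIC)
h=cv2.cvtColor(c,cv2.COLOR_BGR2HSV); m=((h[...,1]>130)&(h[...,2]>120)).astype(np.uint8)
cs,_=cv2.findContours(m,0,1); k=max(cs,key=cv2.contourArea)[:,0]
W=np.array([onz(T,*(p/8+[x0-.45,y0-.45]),.028)[:2] for p in k])
M=cv2.moments(k); ctr=onz(T,*(np.array([M['m10'],M['m01']])/M['m00']/8+[x0-.45,y0-.45]),.028)[:2]
d=W-ctr; a=np.arctan2(d[:,1],d[:,0]); rr=np.hypot(*d.T)
ph=np.sum((rr-rr.mean())*np.exp(1j*6*a)); print('knob',ctr,'lobe angle',np.degrees(np.angle(ph))/6,rr.min(),rr.max())
cv2.imwrite('pics/s3.png',grid(crop(S['pixels'],235,290,50,65,9),235,290,9,5))
cv2.imwrite('pics/t4.png',grid(crop(T['pixels'],180,215,50,45,12),180,215,12,5))
cv2.imwrite('pics/t5.png',grid(crop(T['pixels'],195,75,145,110,5),195,75,5,10))
cv2.imwrite('pics/t6.png',grid(crop(T['pixels'],335,75,145,110,5),335,75,5,10))
E
```

```text
bent tip [0.4049 0.3004 0.07  ]
bent tip [0.4031 0.3019 0.0735]
bend [0.3958 0.3274 0.046 ]
L [0.4213 0.1795] 0.029015563630353895 0.029361844655838007 67.76580352811763
R [0.4596 0.0622] 0.029651970355558763 0.029368157934477546 2.0021458443807205
knob [ 0.4551 -0.0546] lobe angle 11.362998453416369 0.01843488685564003 0.02504221663972045
```

View pics/s3.png

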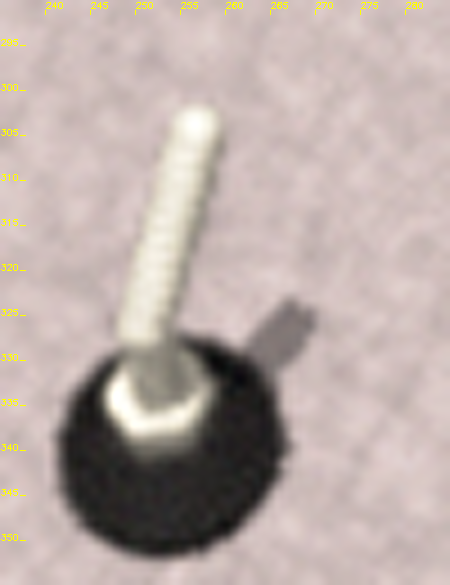

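View pics/t4.png

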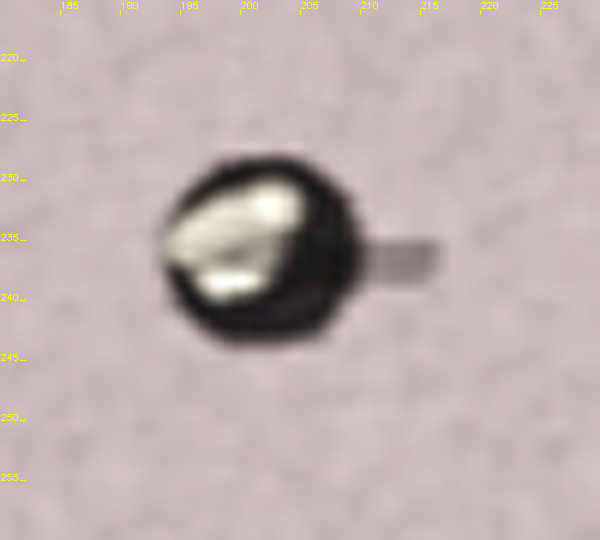

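View pics/t5.png

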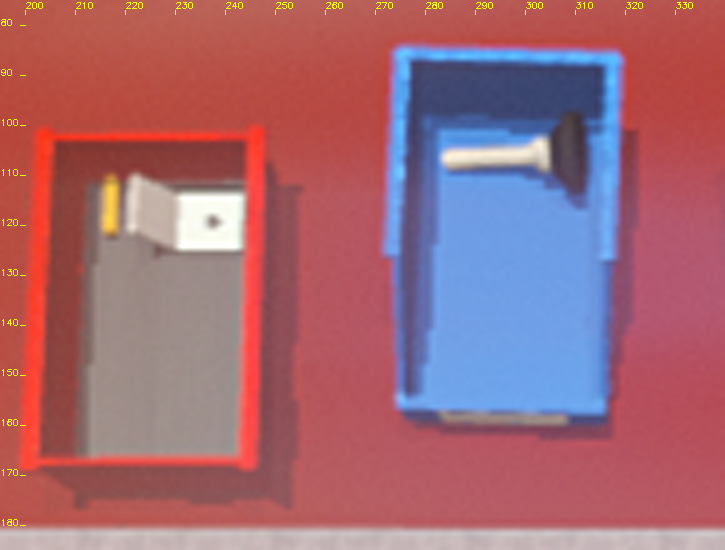

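View pics/t6.png

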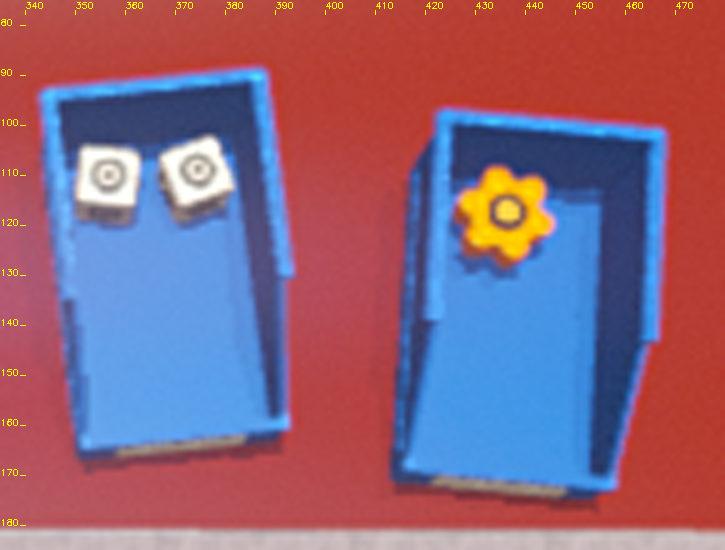

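Side crop: the bent tip is at (257,303) and the bend at (252,328), so the bend points along about −72°. The bins' high walls run only over their rear half, and the front sides are low. I'll check bin heights from two views before moving.

```bash
cat >> h.py <<'E'
def plan(tgt, psi, start=None, psi0=None, step=4.0, dmax=8.0, width=8.0):
    """print rows (tool shift cm, turn deg) from start to tgt(m), yaw psi, tool down"""
    s=r.get_state()
    p=np.array(s['tcp_pos'] if start is None else start)*100.; y=s['eef_rot'][2] if psi0 is None else psi0
    tgt=np.array(tgt)*100.
    n=int(max(np.ceil(np.linalg.norm(tgt-p)/step),np.ceil(abs(psi-y)/dmax),1))
    rows=[]
    for i in range(n):
        d=(tgt-p)/(n-i); c,si=np.cos(np.radians(y)),np.sin(np.radians(y))
        t=np.round([c*d[0]+si*d[1], si*d[0]-c*d[1], -d[2]],1)
        a=np.round((psi-y)/(n-i),0)
        rows.append([*t,0,0,-a,width])
        p=p+np.array([c*t[0]+si*t[1], si*t[0]-c*t[1], -t[2]]); y+=a
    for k,q in enumerate(rows): print(k%8,[float(round(x,1))+0.0 for x in q])
    print('end',p/100,y)
    return p/100,y
def st():
    s=r.get_state(); print('t',s['time_s'],'tcp',np.round(s['tcp_pos'],4),'rot',np.round(s['eef_rot'],1),'F',np.round(s['contact_force'],1),'w',round(s['gripper_width'],4))
E
python3 - <<'E'
from h import *
s=cv2.imread('pics/side0.png')
cv2.imwrite('pics/s4.png',grid(crop(s,115,90,250,190,3),115,90,3))
p,y=plan((.421,.179,.20),-22)
E
```

```text
0 [2.6, 2.8, 0.2, 0.0, 0.0, 0.0, 8.0]
1 [2.6, 2.8, 0.2, 0.0, 0.0, 1.0, 8.0]
2 [2.6, 2.7, 0.2, 0.0, 0.0, 0.0, 8.0]
3 [2.6, 2.7, 0.2, 0.0, 0.0, 1.0, 8.0]
4 [2.6, 2.7, 0.2, 0.0, 0.0, 0.0, 8.0]
5 [2.7, 2.7, 0.2, 0.0, 0.0, 1.0, 8.0]
6 [2.7, 2.7, 0.2, 0.0, 0.0, 0.0, 8.0]
7 [2.7, 2.7, 0.2, 0.0, 0.0, 1.0, 8.0]
0 [2.7, 2.6, 0.2, 0.0, 0.0, 0.0, 8.0]
1 [2.7, 2.6, 0.2, 0.0, 0.0, 1.0, 8.0]
2 [2.8, 2.6, 0.2, 0.0, 0.0, 0.0, 8.0]
3 [2.8, 2.5, 0.1, 0.0, 0.0, 1.0, 8.0]
4 [2.9, 2.5, 0.2, 0.0, 0.0, 0.0, 8.0]
5 [2.8, 2.5, 0.1, 0.0, 0.0, 1.0, 8.0]
end [0.42096222 0.17905318 0.20034085] -22.399906323249702
```

View pics/s4.png

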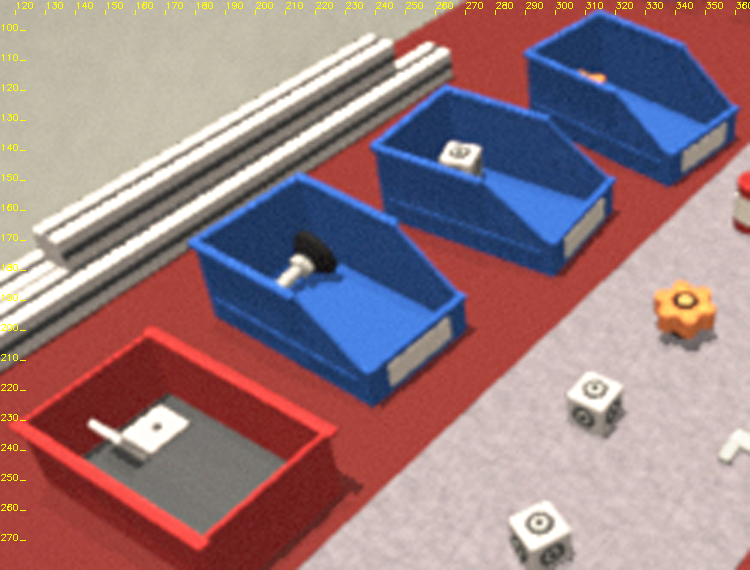

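```bash
python3 - <<'E'
from h import *
np.set_printoptions(precision=4,suppress=True)
T=vision.capture('top');S=vision.capture('side')
s4=lambda x,y:(115+x/3,90+y/3)
t5=lambda x,y:(195+x/5,75+y/5)
t6=lambda x,y:(335+x/5,75+y/5)
for n,a,b in [('corn back+y',t6(42,93),s4(375,147)),('corn back-y',t6(266,70),s4(446,88)),('corn lip-y',t6(289,430),s4(612,180)),
 ('feet back+y',t5(395,48),s4(192,243)),('feet back-y',t5(622,55),s4(298,176)),('feet lip-y',t5(609,408),s4(464,298)),
 ('knob back+y',t6(440,111),s4(529,53)),('knob back-y',t6(664,132),s4(598,13)),('knob lip-y',t6(616,487),s4(734,110)),
 ('scrap back+y',t5(40,132),s4(20,430)),('scrap back-y',t5(260,131),s4(150,332)),('scrap front-y',t5(254,465),s4(333,432)),('scrap front+y',t5(24,464),s4(203,547))]:
    p,res=tri([ray(T,*a),ray(S,*b)]);print(n,p,res[0])
E
```

```text
corn back+y [ 0.7443 -0.0305  0.0744] 0.001606556036051988
corn back-y [ 0.76  -0.142  0.07 ] 9.717978852311026e-05
corn lip-y [ 0.5867 -0.1548  0.0324] 0.0021231111830147913
feet back+y [0.7676 0.1422 0.0747] 0.0015359924566012587
feet back-y [0.7687 0.0306 0.0696] 0.0008813756292425576
feet lip-y [0.597  0.0367 0.0291] 0.00042386996961722104
knob back+y [ 0.7342 -0.2276  0.0751] 0.0023723359836213937
knob back-y [ 0.7286 -0.3387  0.0699] 0.0007737648938078459
knob lip-y [ 0.5583 -0.3197  0.0293] 0.002069963492270103
scrap back+y [0.7307 0.3229 0.0555] 0.002297315393303946
scrap back-y [0.7334 0.2133 0.0559] 0.00020370050661131731
scrap front-y [0.5608 0.2104 0.0563] 0.0006209431984721029
scrap front+y [0.559  0.3214 0.059 ] 0.0010700124890343297
```

{"op": "play_rows", "data": {
  "motion": [
    [[2.6, 2.8, 0.2, 0, 0, 0, 8], [2.6, 2.8, 0.2, 0, 0, 1, 8], [2.6, 2.7, 0.2, 0, 0, 0, 8], [2.6, 2.7, 0.2, 0, 0, 1, 8], [2.6, 2.7, 0.2, 0, 0, 0, 8], [2.7, 2.7, 0.2, 0, 0, 1, 8], [2.7, 2.7, 0.2, 0, 0, 0, 8], [2.7, 2.7, 0.2, 0, 0, 1, 8]]
  ]
}}

```text
time_s: 1.25
tcp_pos: [0.3183, 0.3794, 0.2108]
eef_rot: [-180.0, -0.0, -19.4]
contact_force: [1.0, -0.1, -0.3]
gripper_width: 0.08
```

{"op": "play_rows", "data": {
  "motion": [
    [[2.7, 2.6, 0.2, 0, 0, 0, 8], [2.7, 2.6, 0.2, 0, 0, 1, 8], [2.8, 2.6, 0.2, 0, 0, 0, 8], [2.8, 2.5, 0.1, 0, 0, 1, 8], [2.9, 2.5, 0.2, 0, 0, 0, 8], [2.8, 2.5, 0.1, 0, 0, 1, 8], [0, 0, 0, 0, 0, 0, 8], [0, 0, 0, 0, 0, 0, 8]]
  ],
  "newtons": 25
}}

```text
time_s: 2.05
tcp_pos: [0.4213, 0.1784, 0.2007]
eef_rot: [-180.0, -0.0, -22.5]
contact_force: [0.2, -0.2, -0.2]
gripper_width: 0.0803
```

Bin heights check out (70–75 mm back, ~30–35 mm lip, 56–59 mm scrap). The move was accurate. I'll look through the wrist camera before going down.

```bash
cat >> h.py <<'E'
from scipy.spatial.transform import Rotation as Ro
def wristT(c):
    s=c['state']; T=np.eye(4); T[:3,:3]=Ro.from_euler('xyz',s['eef_rot'],degrees=True).as_matrix(); T[:3,3]=s['tcp_pos']
    return T@c['T_tool_cam']
E
python3 - <<'E'
from h import *
c=cap('wrist','w1'); T=wristT(c); st()
for n,P in {'L':(.421,.179,.03),'R':(.459,.062,.03)}.items(): print(n,proj(c,P,T))
plan((.421,.179,.006),-22,step=4)
E
```

```text
t 2.1 tcp [0.4211 0.1791 0.2007] rot [-180.    -0.   -22.5] F [-0.8  1.3  0.1] w 0.0801
L [319.4870471  183.49445611]
R [408.25152576 109.4614106 ]
0 [0.0, 0.0, 3.9, 0.0, 0.0, 0.0, 8.0]
1 [0.0, 0.0, 3.9, 0.0, 0.0, 0.0, 8.0]
2 [0.0, 0.0, 3.9, 0.0, 0.0, 0.0, 8.0]
3 [0.0, 0.0, 3.9, 0.0, 0.0, 0.0, 8.0]
4 [0.0, 0.0, 3.9, 0.0, 0.0, 0.0, 8.0]
end [0.42112886 0.17912085 0.00574765] -22.450771463296935
```

View pics/w1.png

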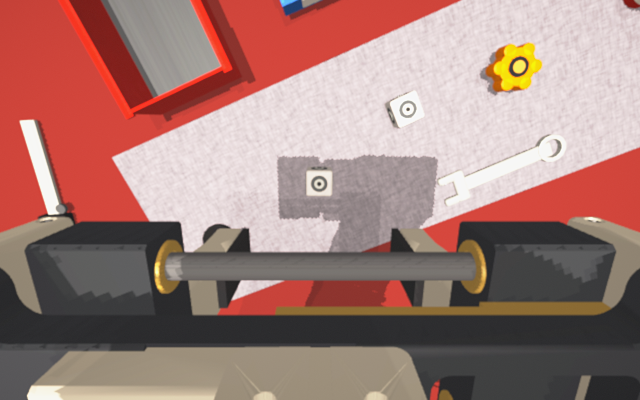

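The wrist view shows the left corner's bore at (319,183) and the right one's at (407,109), both within 1 px of prediction, and the block is square to the jaws. Going down, closing and lifting.

{"op": "play_rows", "data": {
  "motion": [
    [[0, 0, 4, 0, 0, 0, 8], [0, 0, 4, 0, 0, 0, 8], [0, 0, 4, 0, 0, 0, 8], [0, 0, 4, 0, 0, 0, 8], [0, 0, 2.5, 0, 0, 0, 8], [0, 0, 1, 0, 0, 0, 8], [0, 0, 0, 0, 0, 0, 8], [0, 0, 0, 0, 0, 0, 2]]
  ]
}}

```text
time_s: 2.9
tcp_pos: [0.4215, 0.1802, 0.0065]
eef_rot: [-179.9, -0.0, -22.3]
contact_force: [-0.1, 0.0, 0.6]
gripper_width: 0.0763
```

{"op": "play_rows", "data": {
  "motion": [
    [[0, 0, 0, 0, 0, 0, 2], [0, 0, 0, 0, 0, 0, 2], [0, 0, 0, 0, 0, 0, 2], [0, 0, 0, 0, 0, 0, 2], [0, 0, 0, 0, 0, 0, 2], [0, 0, 0, 0, 0, 0, 2], [0, 0, 0, 0, 0, 0, 2], [0, 0, 0, 0, 0, 0, 2]]
  ]
}}

```text
time_s: 3.7
tcp_pos: [0.421, 0.1791, 0.0057]
eef_rot: [180.0, -0.0, -22.4]
contact_force: [-0.6, -0.1, 4.5]
gripper_width: 0.03
```

Gripped at 30.0 mm. Planning the lift and carry.

```bash
python3 - <<'E'
from h import *
p,y=(.421,.1791,.1657),-22.4
plan((.643,-.096,.166),6,start=p,psi0=y,step=4.3,width=2)
E
```

```text
0 [3.4, 1.9, 0.0, 0.0, 0.0, -3.0, 2.0]
1 [3.3, 2.1, 0.0, 0.0, 0.0, -3.0, 2.0]
2 [3.2, 2.2, 0.0, 0.0, 0.0, -3.0, 2.0]
3 [3.1, 2.4, 0.0, 0.0, 0.0, -3.0, 2.0]
4 [3.0, 2.6, 0.0, 0.0, 0.0, -3.0, 2.0]
5 [2.9, 2.7, 0.0, 0.0, 0.0, -3.0, 2.0]
6 [2.7, 2.9, 0.0, 0.0, 0.0, -3.0, 2.0]
7 [2.6, 3.0, 0.0, 0.0, 0.0, -4.0, 2.0]
0 [2.3, 3.1, 0.0, 0.0, 0.0, -3.0, 2.0]
end [ 0.64285788 -0.09589799  0.1657    ] 5.600000000000001
```

{"op": "play_rows", "data": {
  "motion": [
    [[0, 0, -1, 0, 0, 0, 2], [0, 0, -3, 0, 0, 0, 2], [0, 0, -4, 0, 0, 0, 2], [0, 0, -4, 0, 0, 0, 2], [0, 0, -3, 0, 0, 0, 2], [0, 0, -1, 0, 0, 0, 2], [0, 0, 0, 0, 0, 0, 2], [0, 0, 0, 0, 0, 0, 2]]
  ]
}}

```text
time_s: 4.5
tcp_pos: [0.4203, 0.1787, 0.1648]
eef_rot: [180.0, 0.0, -22.4]
contact_force: [0.3, 0.2, -0.5]
gripper_width: 0.0299
```

{"op": "play_rows", "data": {
  "motion": [
    [[3.4, 1.9, 0, 0, 0, -3, 2], [3.3, 2.1, 0, 0, 0, -3, 2], [3.2, 2.2, 0, 0, 0, -3, 2], [3.1, 2.4, 0, 0, 0, -3, 2], [3.0, 2.6, 0, 0, 0, -3, 2], [2.9, 2.7, 0, 0, 0, -3, 2], [2.7, 2.9, 0, 0, 0, -3, 2], [2.6, 3.0, 0, 0, 0, -4, 2]]
  ]
}}

```text
time_s: 5.3
tcp_pos: [0.6182, -0.0675, 0.1629]
eef_rot: [180.0, 0.2, 2.7]
contact_force: [1.0, 0.2, -1.4]
gripper_width: 0.0298
```

{"op": "play_rows", "data": {
  "motion": [
    [[2.3, 3.1, 0, 0, 0, -3, 2], [0, 0, 0, 0, 0, 0, 2], [0, 0, 3, 0, 0, 0, 2], [0, 0, 3, 0, 0, 0, 2], [0, 0, 3, 0, 0, 0, 2], [0, 0, 0, 0, 0, 0, 2], [0, 0, 0, 0, 0, 0, 2], [0, 0, 0, 0, 0, 0, 2]]
  ]
}}

```text
time_s: 6.1
tcp_pos: [0.6437, -0.0958, 0.0767]
eef_rot: [180.0, -0.1, 5.6]
contact_force: [0.1, -0.7, -0.5]
gripper_width: 0.0299
```

```bash
python3 - <<'E'
from h import *
st(); cap('top','top3'); c=cap('side','side3')
cv2.imwrite('pics/s5.png',crop(c['pixels'],180,60,200,150,4))
c=cap('wrist','w2')
E
```

```text
t 6.1 tcp [ 0.6437 -0.0958  0.0767] rot [ 1.8e+02 -1.0e-01  5.6e+00] F [ 0.1 -0.7 -0.5] w 0.0299
```

View pics/w2.png

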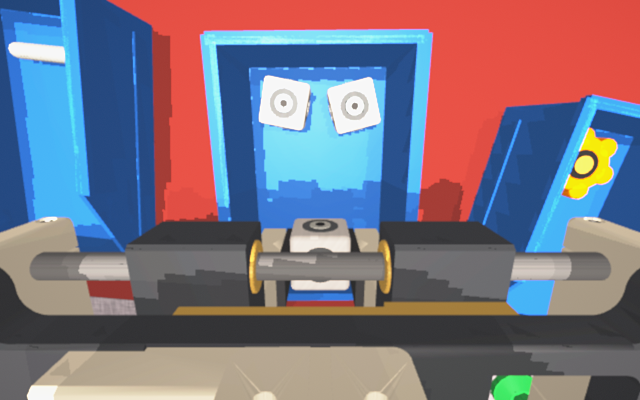

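View pics/s5.png

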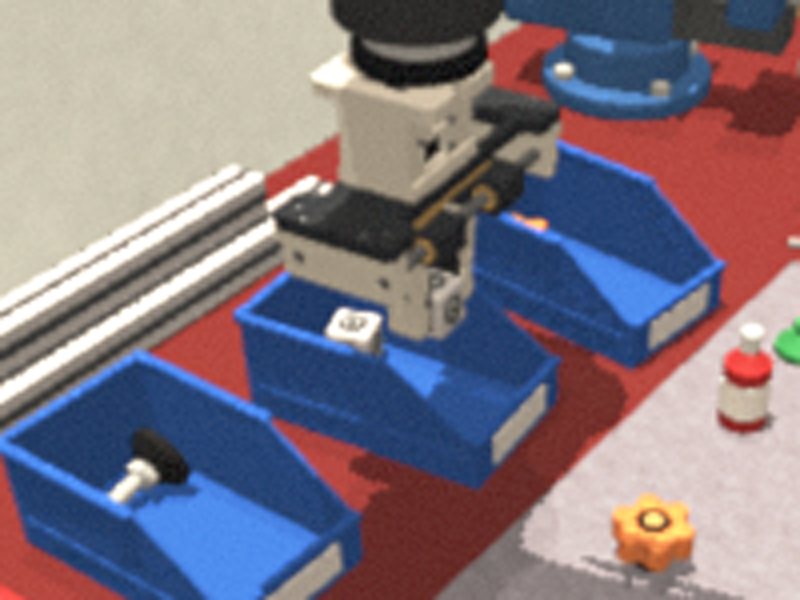

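The block hangs at column 319, centred between the bin walls (207–430), and aligned with it. Lowering 6.5 cm and opening a little.

{"op": "play_rows", "data": {
  "motion": [
    [[0, 0, 2.5, 0, 0, 0, 2], [0, 0, 2, 0, 0, 0, 2], [0, 0, 1, 0, 0, 0, 2], [0, 0, 0.7, 0, 0, 0, 2], [0, 0, 0.3, 0, 0, 0, 2], [0, 0, 0, 0, 0, 0, 2], [0, 0, 0, 0, 0, 0, 2], [0, 0, 0, 0, 0, 0, 2]]
  ]
}}

```text
time_s: 7.05
tcp_pos: [0.6433, -0.0954, 0.011]
eef_rot: [-180.0, -0.1, 5.6]
contact_force: [1.0, 4.7, -2.6]
gripper_width: 0.0295
```

{"op": "play_rows", "data": {
  "motion": [
    [[0, 0, 0, 0, 0, 0, 4.4], [0, 0, 0, 0, 0, 0, 4.4], [0, 0, 0, 0, 0, 0, 4.4], [0, 0, -1, 0, 0, 0, 4.4], [0, 0, -3, 0, 0, 0, 4.4], [0, 0, -4, 0, 0, 0, 4.4], [0, 0, -4, 0, 0, 0, 4.4], [0, 0, -4, 0, 0, 0, 4.4]]
  ]
}}

```text
time_s: 7.85
tcp_pos: [0.6427, -0.0967, 0.1733]
eef_rot: [179.9, -0.0, 5.6]
contact_force: [0.8, -0.5, 0.1]
gripper_width: 0.0438
```

```bash
python3 - <<'E'
from h import *
st(); cap('wrist','w3')
p=r.get_state()['tcp_pos']
a,y=plan((.459,.062,.17),2,step=4.3,width=8)
E
```

```text
t 7.85 tcp [ 0.6427 -0.0967  0.1733] rot [179.9  -0.    5.6] F [ 0.8 -0.5  0.1] w 0.0438
0 [-2.8, -2.9, 0.2, 0.0, 0.0, 1.0, 8.0]
1 [-2.9, -2.9, 0.2, 0.0, 0.0, 1.0, 8.0]
2 [-3.0, -2.9, 0.2, 0.0, 0.0, 0.0, 8.0]
3 [-2.9, -2.8, 0.2, 0.0, 0.0, 1.0, 8.0]
4 [-3.0, -2.8, 0.2, 0.0, 0.0, 0.0, 8.0]
5 [-3.0, -2.8, 0.1, 0.0, 0.0, 1.0, 8.0]
end [0.45923985 0.0617574  0.17038568] 1.655033233384212
```

View pics/w3.png

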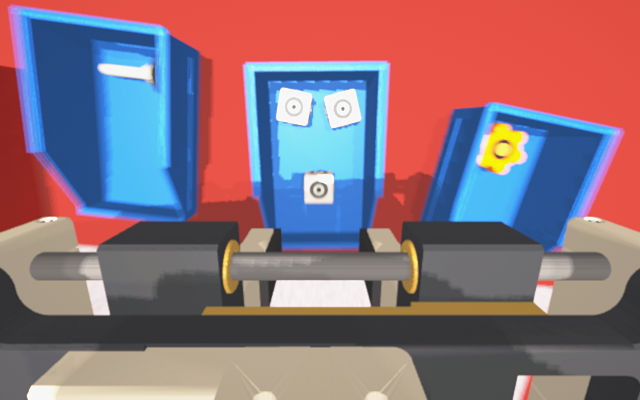

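The first corner sits upright in its bin at (319,188). Now the second corner.

{"op": "play_rows", "data": {
  "motion": [
    [[-2.8, -2.9, 0.2, 0, 0, 1, 8], [-2.9, -2.9, 0.2, 0, 0, 1, 8], [-3.0, -2.9, 0.2, 0, 0, 0, 8], [-2.9, -2.8, 0.2, 0, 0, 1, 8], [-3.0, -2.8, 0.2, 0, 0, 0, 8], [-3.0, -2.8, 0.1, 0, 0, 1, 8], [0, 0, 0, 0, 0, 0, 8], [0, 0, 0, 0, 0, 0, 8]]
  ]
}}

```text
time_s: 8.7
tcp_pos: [0.4561, 0.0636, 0.1607]
eef_rot: [-180.0, -0.1, 1.7]
contact_force: [0.7, 0.6, 0.9]
gripper_width: 0.0796
```

```bash
python3 - <<'E'
from h import *
c=cap('wrist','w4'); T=wristT(c); st()
for n,P in {'R':(.459,.062,.03)}.items(): print(n,proj(c,P,T))
E
```

```text
t 8.75 tcp [0.4566 0.0633 0.1605] rot [-1.8e+02 -1.0e-01  1.7e+00] F [ 0.6 -0.2 -0.2] w 0.0801
R [321.22856118 188.96327479]
```

View pics/w4.png

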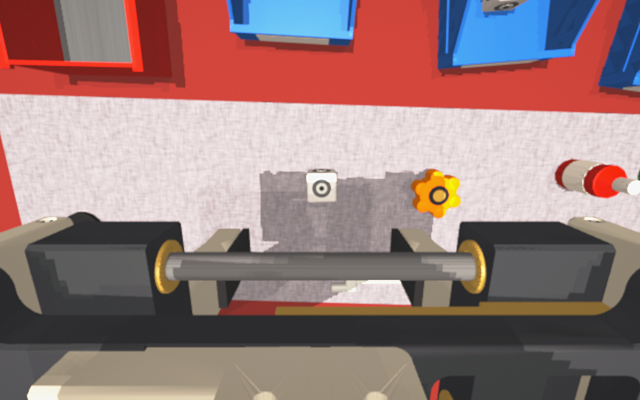

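The second corner's bore is at (321,188), as predicted. Going down with a 2 mm correction, then gripping.

{"op": "play_rows", "data": {
  "motion": [
    [[0.2, 0.1, 4, 0, 0, 0, 8], [0, 0, 4, 0, 0, 0, 8], [0, 0, 4, 0, 0, 0, 8], [0, 0, 2.4, 0, 0, 0, 8], [0, 0, 1, 0, 0, 0, 8], [0, 0, 0, 0, 0, 0, 8], [0, 0, 0, 0, 0, 0, 8], [0, 0, 0, 0, 0, 0, 2]]
  ]
}}

```text
time_s: 9.55
tcp_pos: [0.4592, 0.0627, 0.0068]
eef_rot: [-179.9, -0.1, 1.6]
contact_force: [0.0, 0.4, 0.4]
gripper_width: 0.0761
```

{"op": "play_rows", "data": {
  "motion": [
    [[0, 0, 0, 0, 0, 0, 2], [0, 0, 0, 0, 0, 0, 2], [0, 0, 0, 0, 0, 0, 2], [0, 0, 0, 0, 0, 0, 2], [0, 0, 0, 0, 0, 0, 2], [0, 0, 0, 0, 0, 0, 2], [0, 0, 0, 0, 0, 0, 2], [0, 0, 0, 0, 0, 0, 2]]
  ]
}}

```text
time_s: 10.35
tcp_pos: [0.458, 0.0623, 0.0056]
eef_rot: [180.0, 0.0, 1.6]
contact_force: [-0.1, -0.4, 1.6]
gripper_width: 0.0299
```

```bash
python3 - <<'E'
from h import *
st()
s=r.get_state(); p=s['tcp_pos'].copy(); p[2]+=.15
plan((.605,-.100,p[2]),6,start=p,step=4.3,width=2)
E
```

```text
t 10.35 tcp [0.458  0.0623 0.0056] rot [180.    0.    1.6] F [-0.1 -0.4  1.6] w 0.0299
0 [2.4, 2.8, 0.0, 0.0, 0.0, -1.0, 2.0]
1 [2.3, 2.8, 0.0, 0.0, 0.0, -1.0, 2.0]
2 [2.3, 2.9, 0.0, 0.0, 0.0, -1.0, 2.0]
3 [2.2, 2.9, 0.0, 0.0, 0.0, 0.0, 2.0]
4 [2.2, 2.9, 0.0, 0.0, 0.0, -1.0, 2.0]
5 [2.2, 2.9, 0.0, 0.0, 0.0, 0.0, 2.0]
end [ 0.60504508 -0.10038112  0.15558186] 5.607271863792215
```

{"op": "play_rows", "data": {
  "motion": [
    [[0, 0, -1, 0, 0, 0, 2], [0, 0, -3, 0, 0, 0, 2], [0, 0, -4, 0, 0, 0, 2], [0, 0, -4, 0, 0, 0, 2], [0, 0, -3, 0, 0, 0, 2], [2.4, 2.8, 0, 0, 0, -1, 2], [2.3, 2.8, 0, 0, 0, -1, 2], [2.3, 2.9, 0, 0, 0, -1, 2]]
  ]
}}

```text
time_s: 11.15
tcp_pos: [0.5326, -0.0202, 0.157]
eef_rot: [-180.0, -0.1, 4.7]
contact_force: [0.6, 1.2, 0.1]
gripper_width: 0.0298
```

{"op": "play_rows", "data": {
  "motion": [
    [[2.2, 2.9, 0, 0, 0, 0, 2], [2.2, 2.9, 0, 0, 0, -1, 2], [2.2, 2.9, 0, 0, 0, 0, 2], [0, 0, 0, 0, 0, 0, 2], [0, 0, 3, 0, 0, 0, 2], [0, 0, 3, 0, 0, 0, 2], [0, 0, 0, 0, 0, 0, 2], [0, 0, 0, 0, 0, 0, 2]]
  ]
}}

```text
time_s: 11.95
tcp_pos: [0.6049, -0.1005, 0.0962]
eef_rot: [180.0, 0.1, 5.6]
contact_force: [0.2, -0.3, -0.0]
gripper_width: 0.0295
```

```bash
python3 - <<'E'
from h import *
st(); c=cap('wrist','w5'); 
E
```

```text
t 11.95 tcp [ 0.6049 -0.1005  0.0962] rot [1.8e+02 1.0e-01 5.6e+00] F [ 0.2 -0.3 -0. ] w 0.0295
```

View pics/w5.png

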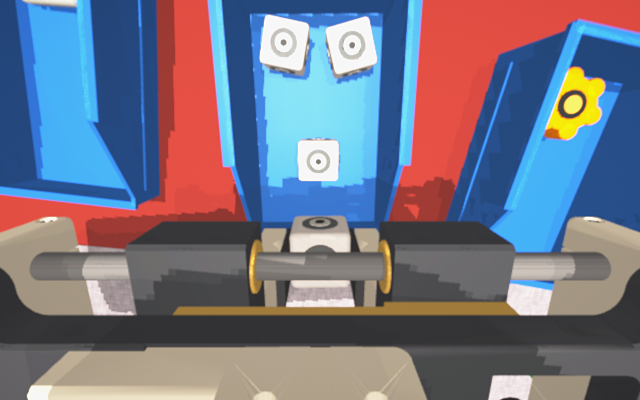

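The second corner hangs centred at column 319, in front of the first at (318,160). Lowering and releasing.

{"op": "play_rows", "data": {
  "motion": [
    [[0.2, 0, 3, 0, 0, 0, 2], [0, 0, 2.5, 0, 0, 0, 2], [0, 0, 1.5, 0, 0, 0, 2], [0, 0, 1, 0, 0, 0, 2], [0, 0, 0.5, 0, 0, 0, 2], [0, 0, 0, 0, 0, 0, 2], [0, 0, 0, 0, 0, 0, 2], [0, 0, 0, 0, 0, 0, 4.4]]
  ]
}}

```text
time_s: 12.8
tcp_pos: [0.6078, -0.1002, 0.0117]
eef_rot: [180.0, -0.1, 5.6]
contact_force: [0.9, 0.5, -0.5]
gripper_width: 0.0338
```

{"op": "play_rows", "data": {
  "motion": [
    [[0, 0, 0, 0, 0, 0, 4.4], [0, 0, 0, 0, 0, 0, 4.4], [0, 0, -1, 0, 0, 0, 4.4], [0, 0, -3, 0, 0, 0, 4.4], [0, 0, -4, 0, 0, 0, 4.4], [0, 0, -4, 0, 0, 0, 4.4], [0, 0, -4, 0, 0, 0, 4.4], [0, 0, 0, 0, 0, 0, 4.4]]
  ]
}}

```text
time_s: 13.6
tcp_pos: [0.6105, -0.1004, 0.1781]
eef_rot: [179.9, -0.6, 5.7]
contact_force: [0.5, -0.3, -0.5]
gripper_width: 0.0438
```

```bash
python3 - <<'E'
from h import *
st(); cap('wrist','w6'); c=cap('side','side6'); cv2.imwrite('pics/s6.png',crop(c['pixels'],180,60,200,150,4))
plan((.455,-.055,.17),-109,width=8)
E
```

```text
t 13.6 tcp [ 0.6105 -0.1004  0.1781] rot [179.9  -0.6   5.7] F [ 0.5 -0.3 -0.5] w 0.0438
0 [-1.0, -0.4, 0.0, 0.0, 0.0, 8.0, 8.0]
1 [-1.0, -0.3, 0.0, 0.0, 0.0, 8.0, 8.0]
2 [-1.1, -0.1, 0.0, 0.0, 0.0, 8.0, 8.0]
3 [-1.1, 0.0, 0.0, 0.0, 0.0, 8.0, 8.0]
4 [-1.0, 0.2, 0.0, 0.0, 0.0, 8.0, 8.0]
5 [-1.0, 0.3, 0.0, 0.0, 0.0, 7.0, 8.0]
6 [-1.0, 0.5, 0.0, 0.0, 0.0, 8.0, 8.0]
7 [-0.9, 0.6, 0.0, 0.0, 0.0, 7.0, 8.0]
0 [-0.8, 0.7, 0.0, 0.0, 0.0, 8.0, 8.0]
1 [-0.7, 0.8, 0.0, 0.0, 0.0, 7.0, 8.0]
2 [-0.6, 0.8, 0.1, 0.0, 0.0, 8.0, 8.0]
3 [-0.5, 0.9, 0.0, 0.0, 0.0, 7.0, 8.0]
4 [-0.4, 1.0, 0.1, 0.0, 0.0, 8.0, 8.0]
5 [-0.2, 1.0, 0.0, 0.0, 0.0, 7.0, 8.0]
6 [0.0, 1.1, 0.1, 0.0, 0.0, 8.0, 8.0]
end [ 0.45469736 -0.05530204  0.16969264] -109.40650987652194
```

View pics/s6.png

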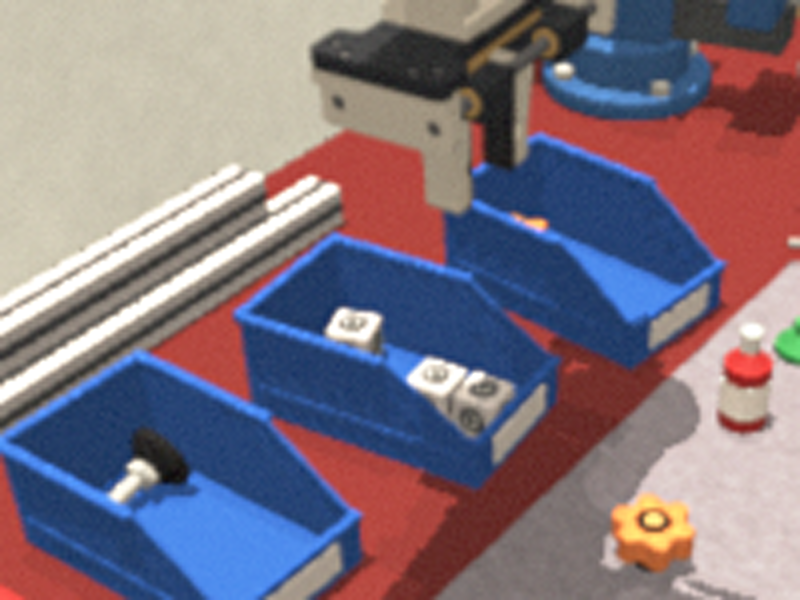

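Both corners lie flat in the bin. Now the knob, turning to −109° so that each jaw bears on a pair of lobes.

{"op": "play_rows", "data": {
  "motion": [
    [[-1.0, -0.4, 0, 0, 0, 8, 8], [-1.0, -0.3, 0, 0, 0, 8, 8], [-1.1, -0.1, 0, 0, 0, 8, 8], [-1.1, 0, 0, 0, 0, 8, 8], [-1.0, 0.2, 0, 0, 0, 8, 8], [-1.0, 0.3, 0, 0, 0, 7, 8], [-1.0, 0.5, 0, 0, 0, 8, 8], [-0.9, 0.6, 0, 0, 0, 7, 8]]
  ]
}}

```text
time_s: 14.5
tcp_pos: [0.5234, -0.0758, 0.1695]
eef_rot: [179.9, 0.1, -56.7]
contact_force: [-0.9, 0.5, -0.0]
gripper_width: 0.0797
```

{"op": "play_rows", "data": {
  "motion": [
    [[-0.8, 0.7, 0, 0, 0, 8, 8], [-0.7, 0.8, 0, 0, 0, 7, 8], [-0.6, 0.8, 0.1, 0, 0, 8, 8], [-0.5, 0.9, 0, 0, 0, 7, 8], [-0.4, 1.0, 0.1, 0, 0, 8, 8], [-0.2, 1.0, 0, 0, 0, 7, 8], [0, 1.1, 0.1, 0, 0, 8, 8], [0, 0, 0, 0, 0, 0, 8]]
  ]
}}

```text
time_s: 15.3
tcp_pos: [0.4523, -0.0555, 0.1667]
eef_rot: [179.9, -0.1, -109.5]
contact_force: [0.3, 0.2, 0.5]
gripper_width: 0.0801
```

```bash
python3 - <<'E'
from h import *
c=cap('wrist','w7'); T=wristT(c); st()
for n,P in {'K':(.455,-.055,.031),'K2':(.455,-.0545,.031)}.items(): print(n,proj(c,P,T))
cv2.imwrite('pics/w7c.png',crop(c['pixels'],270,150,100,70,7))
E
```

```text
t 15.35 tcp [ 0.4533 -0.0555  0.1671] rot [ 179.9   -0.  -109.2] F [ 0.4  0.3 -0.6] w 0.0799
K [318.02890849 190.93646229]
K2 [318.19446987 191.39013596]
```

View pics/w7.png

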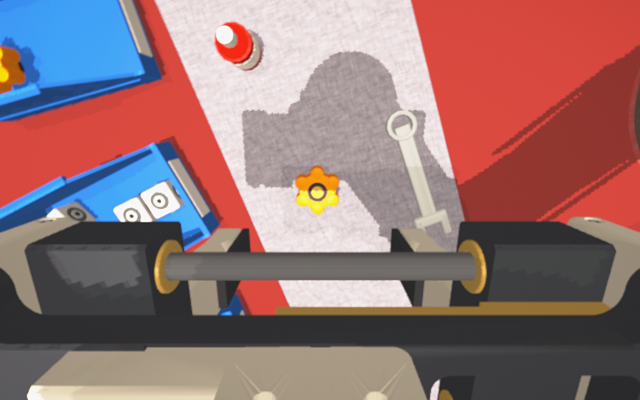

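View pics/w7c.png

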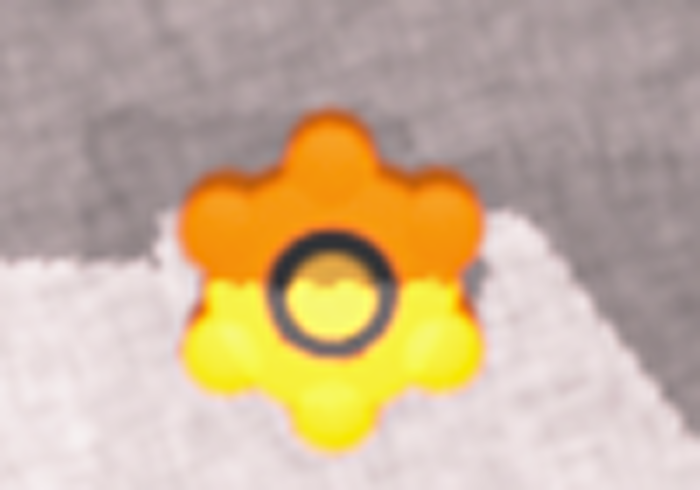

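The knob insert is at (317,191.7) and was predicted at (318,191). Lobe pairs face the jaws. Going down and gripping.

{"op": "play_rows", "data": {
  "motion": [
    [[0, -0.2, 4, 0, 0, 0, 8], [0, 0, 4, 0, 0, 0, 8], [0, 0, 4, 0, 0, 0, 8], [0, 0, 3, 0, 0, 0, 8], [0, 0, 1.1, 0, 0, 0, 8], [0, 0, 0, 0, 0, 0, 8], [0, 0, 0, 0, 0, 0, 8], [0, 0, 0, 0, 0, 0, 3.5]]
  ]
}}

```text
time_s: 16.15
tcp_pos: [0.4569, -0.056, 0.0073]
eef_rot: [-179.9, 0.0, -109.3]
contact_force: [0.1, -0.1, 0.6]
gripper_width: 0.0762
```

{"op": "play_rows", "data": {
  "motion": [
    [[0, 0, 0, 0, 0, 0, 3.5], [0, 0, 0, 0, 0, 0, 3.5], [0, 0, 0, 0, 0, 0, 3.5], [0, 0, 0, 0, 0, 0, 3.5], [0, 0, 0, 0, 0, 0, 3.5], [0, 0, 0, 0, 0, 0, 3.5], [0, 0, 0, 0, 0, 0, 3.5], [0, 0, 0, 0, 0, 0, 3.5]]
  ]
}}

```text
time_s: 16.95
tcp_pos: [0.4561, -0.0561, 0.0068]
eef_rot: [-180.0, 0.0, -109.4]
contact_force: [-1.8, -0.1, 6.5]
gripper_width: 0.0443
```

```bash
python3 - <<'E'
from h import *
st()
# knob bin frame: back mid, yaw
b=np.array([(.7342+.7286)/2,(-.2276-.3387)/2]); 
T=vision.capture('top')
t6=lambda x,y:(335+x/5,75+y/5)
f=np.array([onz(T,*t6(395,478),.035)[:2],onz(T,*t6(614,490),.035)[:2]]); print(f, b)
fm=f.mean(0); d=b-fm; print('yaw',np.degrees(np.arctan2(d[1],d[0])), np.linalg.norm(d),'ctr',(b+fm)/2)
s=r.get_state(); p=s['tcp_pos'].copy(); p[2]+=.15
ctr=(b+fm)/2; u=d/np.linalg.norm(d); q=ctr-u*.030; print('target',q)
plan((*q,p[2]),-96,start=p,step=4.3,width=3.5)
E
```

```text
t 16.95 tcp [ 0.4561 -0.0561  0.0068] rot [-180.     0.  -109.4] F [-1.8 -0.1  6.5] w 0.0443
[[ 0.55948479 -0.20780007]
 [ 0.55358541 -0.31732714]] [ 0.7314  -0.28315]
yaw -6.714378203127917 0.17607251996327622 ctr [ 0.64396755 -0.2728568 ]
target [ 0.61417331 -0.2693492 ]
0 [2.1, -3.1, 0.0, 0.0, 0.0, -2.0, 3.5]
1 [2.2, -3.1, 0.0, 0.0, 0.0, -2.0, 3.5]
2 [2.4, -3.0, 0.0, 0.0, 0.0, -2.0, 3.5]
3 [2.4, -2.9, 0.0, 0.0, 0.0, -2.0, 3.5]
4 [2.6, -2.8, 0.0, 0.0, 0.0, -2.0, 3.5]
5 [2.6, -2.7, 0.0, 0.0, 0.0, -2.0, 3.5]
6 [2.8, -2.7, 0.0, 0.0, 0.0, -1.0, 3.5]
end [ 0.61448696 -0.26989173  0.15681208] -96.39052359652192
```

Gripped at 44 mm. Carrying over at z≈0.157, well above the bottle.

{"op": "play_rows", "data": {
  "motion": [
    [[0, 0, -1, 0, 0, 0, 3.5], [0, 0, -3, 0, 0, 0, 3.5], [0, 0, -4, 0, 0, 0, 3.5], [0, 0, -4, 0, 0, 0, 3.5], [0, 0, -3, 0, 0, 0, 3.5], [0, 0, 0, 0, 0, 0, 3.5], [2.1, -3.1, 0, 0, 0, -2, 3.5], [2.2, -3.1, 0, 0, 0, -2, 3.5]]
  ]
}}

```text
time_s: 17.8
tcp_pos: [0.5016, -0.1165, 0.1573]
eef_rot: [-179.9, 0.1, -105.2]
contact_force: [0.3, 0.3, 0.8]
gripper_width: 0.0446
```

{"op": "play_rows", "data": {
  "motion": [
    [[2.4, -3.0, 0, 0, 0, -2, 3.5], [2.4, -2.9, 0, 0, 0, -2, 3.5], [2.6, -2.8, 0, 0, 0, -2, 3.5], [2.6, -2.7, 0, 0, 0, -2, 3.5], [2.8, -2.7, 0, 0, 0, -1, 3.5], [0, 0, 0, 0, 0, 0, 3.5], [0, 0, 3, 0, 0, 0, 3.5], [0, 0, 3, 0, 0, 0, 3.5]]
  ]
}}

```text
time_s: 18.6
tcp_pos: [0.6143, -0.2702, 0.0959]
eef_rot: [-180.0, 0.0, -96.5]
contact_force: [0.1, 0.9, -0.6]
gripper_width: 0.0444
```

```bash
python3 - <<'E'
from h import *
st(); c=cap('wrist','w8');st();c=cap('side','side8'); cv2.imwrite('pics/s8.png',crop(c['pixels'],240,40,200,150,4))
c=cap('top','top8'); cv2.imwrite('pics/t8.png',crop(c['pixels'],335,75,145,140,4))
E
```

```text
t 18.6 tcp [ 0.6143 -0.2702  0.0959] rot [-180.     0.   -96.5] F [ 0.1  0.9 -0.6] w 0.0444
t 18.65 tcp [ 0.6108 -0.2689  0.0896] rot [ 1.796e+02  1.000e-01 -9.650e+01] F [-3.5 -0.4 -6.8] w 0.044
```

View pics/w8.png

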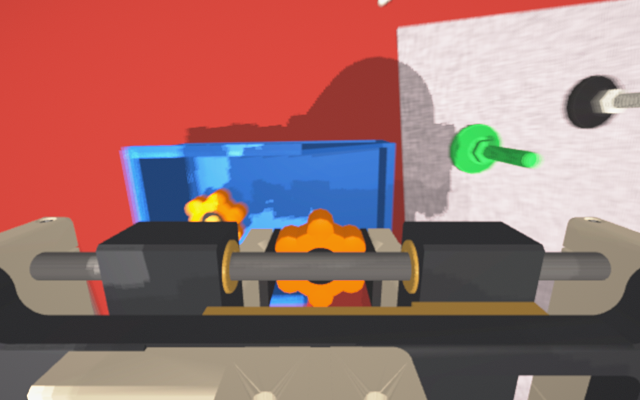

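View pics/s8.png

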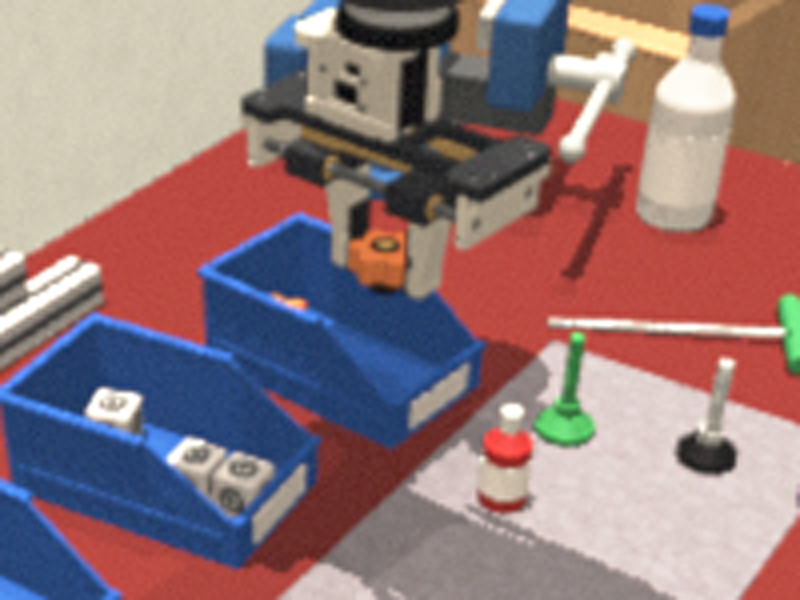

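View pics/t8.png

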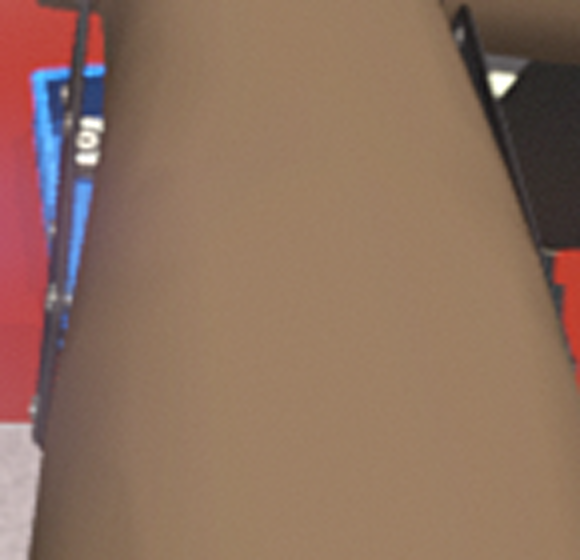

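The knob is held level over its bin, with the stock knob at (212,220) in the wrist view. I'll lower partway, settle, and check the lip clearance.

{"op": "play_rows", "data": {
  "motion": [
    [[0, 0, 0, 0, 0, 0, 3.5], [0, 0, 1, 0, 0, 0, 3.5], [0, 0, 1, 0, 0, 0, 3.5], [0, 0, 0, 0, 0, 0, 3.5], [0, 0, 0, 0, 0, 0, 3.5], [0, 0, 0, 0, 0, 0, 3.5], [0, 0, 0, 0, 0, 0, 3.5], [0, 0, 0, 0, 0, 0, 3.5]]
  ]
}}

```text
time_s: 19.55
tcp_pos: [0.6145, -0.27, 0.0769]
eef_rot: [-180.0, -0.0, -96.4]
contact_force: [0.3, 0.0, -0.4]
gripper_width: 0.0439
```

```bash
python3 - <<'E'
from h import *
st(); c=cap('wrist','w9');T=wristT(c)
cv2.imwrite('pics/w9c.png',grid(crop(c['pixels'],100,100,340,220,2),100,100,2,20))
for n,P in {'lip-y':(.5555,-.318,.035),'back-y':(.7265,-.338,.075),'wall step':(.63,-.327,.075),'stock top':(.6905,-.271,.031)}.items(): print(n,proj(c,P,T))
E
```

```text
t 19.55 tcp [ 0.6145 -0.27    0.0769] rot [-180.    -0.   -96.4] F [ 0.3  0.  -0.4] w 0.0439
lip-y [402.35019615 142.35191187]
back-y [ 96.26532597 146.13582568]
wall step [280.55356249 146.75311461]
stock top [216.62392163 228.17956288]
```

View pics/w9c.png

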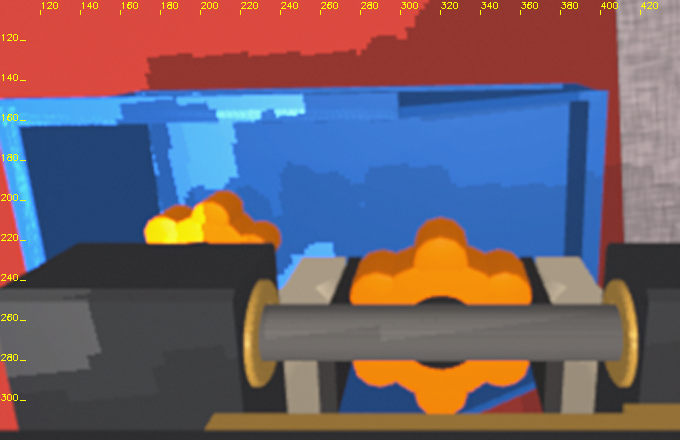

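The lip corner is at (402,144) and was predicted at (402,142), so clearance is good. Lowering 6.5 cm and releasing.

{"op": "play_rows", "data": {
  "motion": [
    [[0, 0, 2.5, 0, 0, 0, 3.5], [0, 0, 2, 0, 0, 0, 3.5], [0, 0, 1.2, 0, 0, 0, 3.5], [0, 0, 0.6, 0, 0, 0, 3.5], [0, 0, 0.2, 0, 0, 0, 3.5], [0, 0, 0, 0, 0, 0, 3.5], [0, 0, 0, 0, 0, 0, 3.5], [0, 0, 0, 0, 0, 0, 5.2]]
  ]
}}

```text
time_s: 20.4
tcp_pos: [0.6149, -0.2701, 0.0125]
eef_rot: [-179.9, -0.0, -96.4]
contact_force: [0.2, 0.2, 0.3]
gripper_width: 0.0484
```

{"op": "play_rows", "data": {
  "motion": [
    [[0, 0, 0, 0, 0, 0, 5.2], [0, 0, 0, 0, 0, 0, 5.2], [0, 0, -1, 0, 0, 0, 5.2], [0, 0, -3, 0, 0, 0, 5.2], [0, 0, -4, 0, 0, 0, 5.2], [0, 0, -4, 0, 0, 0, 5.2], [0, 0, -4, 0, 0, 0, 5.2], [0, 0, 0, 0, 0, 0, 5.2]]
  ]
}}

```text
time_s: 21.2
tcp_pos: [0.6177, -0.2712, 0.1798]
eef_rot: [-179.3, -0.1, -96.3]
contact_force: [0.8, -0.7, 0.9]
gripper_width: 0.0522
```

```bash
python3 - <<'E'
from h import *
st();c=cap('side','side10'); cv2.imwrite('pics/s10.png',crop(c['pixels'],240,40,200,150,4))
plan((.3855,-.328,.17),0,width=4.4)
E
```

```text
t 21.2 tcp [ 0.6177 -0.2712  0.1798] rot [-1.793e+02 -1.000e-01 -9.630e+01] F [ 0.8 -0.7  0.9] w 0.0522
0 [0.6, 1.7, 0.0, 0.0, 0.0, -7.0, 4.4]
1 [0.4, 1.8, 0.1, 0.0, 0.0, -7.0, 4.4]
2 [0.2, 1.8, 0.0, 0.0, 0.0, -7.0, 4.4]
3 [0.0, 1.8, 0.1, 0.0, 0.0, -8.0, 4.4]
4 [-0.3, 1.8, 0.0, 0.0, 0.0, -7.0, 4.4]
5 [-0.5, 1.8, 0.1, 0.0, 0.0, -8.0, 4.4]
6 [-0.7, 1.7, 0.0, 0.0, 0.0, -7.0, 4.4]
7 [-0.9, 1.6, 0.1, 0.0, 0.0, -8.0, 4.4]
0 [-1.1, 1.4, 0.0, 0.0, 0.0, -7.0, 4.4]
1 [-1.3, 1.3, 0.1, 0.0, 0.0, -8.0, 4.4]
2 [-1.5, 1.1, 0.0, 0.0, 0.0, -7.0, 4.4]
3 [-1.6, 0.9, 0.1, 0.0, 0.0, -8.0, 4.4]
4 [-1.7, 0.6, 0.0, 0.0, 0.0, -7.0, 4.4]
end [ 0.38586412 -0.32777962  0.17040725] -0.3806590543190538
```

View pics/s10.png

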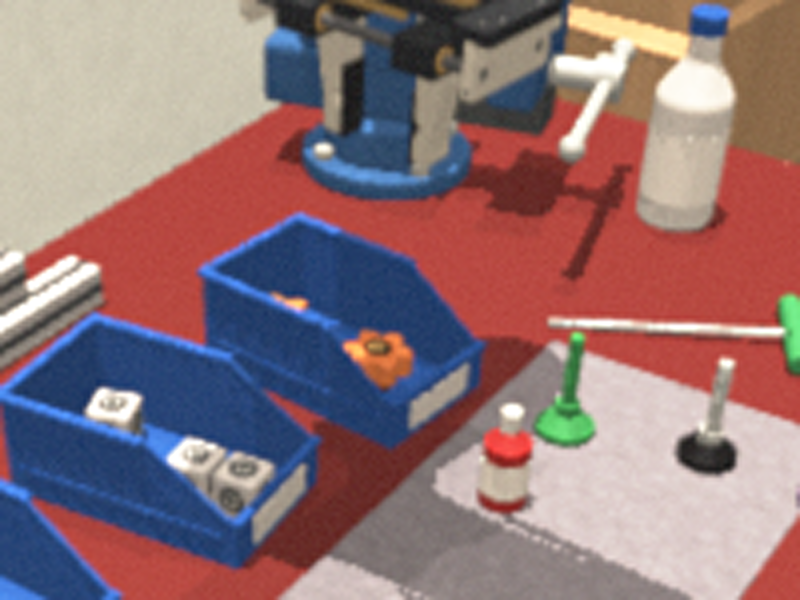

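The knob sits upright in its bin. Next the sound foot, with jaws along y to keep clear of the green and purple ones.

{"op": "play_rows", "data": {
  "motion": [
    [[0.6, 1.7, 0, 0, 0, -7, 4.4], [0.4, 1.8, 0.1, 0, 0, -7, 4.4], [0.2, 1.8, 0, 0, 0, -7, 4.4], [0, 1.8, 0.1, 0, 0, -8, 4.4], [-0.3, 1.8, 0, 0, 0, -7, 4.4], [-0.5, 1.8, 0.1, 0, 0, -8, 4.4], [-0.7, 1.7, 0, 0, 0, -7, 4.4], [-0.9, 1.6, 0.1, 0, 0, -8, 4.4]]
  ]
}}

```text
time_s: 22.05
tcp_pos: [0.4712, -0.3054, 0.1672]
eef_rot: [180.0, 0.1, -37.1]
contact_force: [0.1, -1.1, 0.8]
gripper_width: 0.0441
```

{"op": "play_rows", "data": {
  "motion": [
    [[-1.1, 1.4, 0, 0, 0, -7, 4.4], [-1.3, 1.3, 0.1, 0, 0, -8, 4.4], [-1.5, 1.1, 0, 0, 0, -7, 4.4], [-1.6, 0.9, 0.1, 0, 0, -8, 4.4], [-1.7, 0.6, 0, 0, 0, -7, 4.4], [0, 0, 0, 0, 0, 0, 4.4], [0, 0, 0, 0, 0, 0, 4.4], [0, 0, 0, 0, 0, 0, 4.4]]
  ]
}}

```text
time_s: 22.85
tcp_pos: [0.3844, -0.3271, 0.1655]
eef_rot: [180.0, -0.0, -0.5]
contact_force: [0.3, -0.7, 0.3]
gripper_width: 0.0445
```

```bash
python3 - <<'E'
from h import *
c=cap('wrist','w11'); T=wristT(c); st()
for n,P in {'tip':(.3856,-.3274,.075),'nut':(.3856,-.3274,.024),'base':(.3856,-.3274,.0)}.items(): print(n,proj(c,P,T))
E
```

```text
t 22.9 tcp [ 0.3845 -0.3271  0.1655] rot [180.    0.   -0.5] F [ 0.1 -0.2  0.3] w 0.0439
tip [319.71511437 201.20912164]
nut [319.7240516  187.84511259]
base [319.72733286 182.93857127]
```

View pics/w11.png

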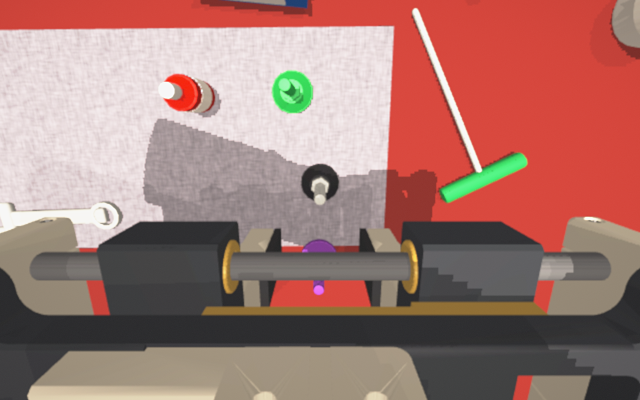

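The foot's pad is at (320,183) and its tip at (320,200), as predicted. The purple decoy is behind, at about x=0.30. Going down to a stem grip about 50 mm up.

{"op": "play_rows", "data": {
  "motion": [
    [[0.1, 0, 3, 0, 0, 0, 4.4], [0, 0, 4, 0, 0, 0, 4.4], [0, 0, 4, 0, 0, 0, 4.4], [0, 0, 1.8, 0, 0, 0, 4.4], [0, 0, 0.6, 0, 0, 0, 4.4], [0, 0, 0, 0, 0, 0, 4.4], [0, 0, 0, 0, 0, 0, 4.4], [0, 0, 0, 0, 0, 0, 0.3]]
  ]
}}

```text
time_s: 23.7
tcp_pos: [0.386, -0.3275, 0.0329]
eef_rot: [179.9, -0.1, -0.4]
contact_force: [-0.3, 1.2, -0.6]
gripper_width: 0.0401
```

{"op": "play_rows", "data": {
  "motion": [
    [[0, 0, 0, 0, 0, 0, 0.3], [0, 0, 0, 0, 0, 0, 0.3], [0, 0, 0, 0, 0, 0, 0.3], [0, 0, 0, 0, 0, 0, 0.3], [0, 0, 0, 0, 0, 0, 0.3], [0, 0, 0, 0, 0, 0, 0.3], [0, 0, 0, 0, 0, 0, 0.3], [0, 0, 0, 0, 0, 0, 0.3]]
  ]
}}

```text
time_s: 24.5
tcp_pos: [0.385, -0.3272, 0.0317]
eef_rot: [180.0, -0.0, -0.4]
contact_force: [-0.1, 2.0, 3.4]
gripper_width: 0.0095
```

```bash
python3 - <<'E'
from h import *
st()
s=r.get_state(); p=s['tcp_pos'].copy(); p[2]+=.16; print(p)
# feet bin: centre (.682,.089); target local x -35
plan((.645,.089,p[2]),-1,start=p,step=4.3,width=.3)
E
```

```text
t 24.5 tcp [ 0.385  -0.3272  0.0317] rot [180.   -0.   -0.4] F [-0.1  2.   3.4] w 0.0095
[ 0.38498531 -0.32721755  0.19171994]
0 [2.1, -3.5, 0.0, 0.0, 0.0, 0.0, 0.3]
1 [2.1, -3.5, 0.0, 0.0, 0.0, 0.0, 0.3]
2 [2.2, -3.5, 0.0, 0.0, 0.0, 0.0, 0.3]
3 [2.1, -3.5, 0.0, 0.0, 0.0, 0.0, 0.3]
4 [2.2, -3.5, 0.0, 0.0, 0.0, 0.0, 0.3]
5 [2.1, -3.5, 0.0, 0.0, 0.0, 0.0, 0.3]
6 [2.2, -3.5, 0.0, 0.0, 0.0, 0.0, 0.3]
7 [2.1, -3.5, 0.0, 0.0, 0.0, 0.0, 0.3]
0 [2.2, -3.5, 0.0, 0.0, 0.0, 0.0, 0.3]
1 [2.1, -3.4, 0.0, 0.0, 0.0, 0.0, 0.3]
2 [2.2, -3.5, 0.0, 0.0, 0.0, 0.0, 0.3]
3 [2.1, -3.4, 0.0, 0.0, 0.0, 1.0, 0.3]
end [0.64486336 0.08899922 0.19171994] -1.39534007155707
```

Stem gripped (9.5 mm). Lifting 16 cm and carrying, which leaves about 9 cm of clearance over the bottle.

{"op": "play_rows", "data": {
  "motion": [
    [[0, 0, -1, 0, 0, 0, 0.3], [0, 0, -3, 0, 0, 0, 0.3], [0, 0, -4, 0, 0, 0, 0.3], [0, 0, -4, 0, 0, 0, 0.3], [0, 0, -3, 0, 0, 0, 0.3], [0, 0, -1, 0, 0, 0, 0.3], [0, 0, 0, 0, 0, 0, 0.3], [1.0, -1.7, 0, 0, 0, 0, 0.3]]
  ]
}}

```text
time_s: 25.3
tcp_pos: [0.3939, -0.3105, 0.1906]
eef_rot: [-180.0, 0.1, -0.5]
contact_force: [0.9, 0.3, -1.5]
gripper_width: 0.0096
```

{"op": "play_rows", "data": {
  "motion": [
    [[2.1, -3.5, 0, 0, 0, 0, 0.3], [2.1, -3.5, 0, 0, 0, 0, 0.3], [2.2, -3.5, 0, 0, 0, 0, 0.3], [2.1, -3.5, 0, 0, 0, 0, 0.3], [2.2, -3.5, 0, 0, 0, 0, 0.3], [2.1, -3.5, 0, 0, 0, 0, 0.3], [2.2, -3.5, 0, 0, 0, 0, 0.3], [2.1, -3.5, 0, 0, 0, 0, 0.3]]
  ]
}}

```text
time_s: 26.1
tcp_pos: [0.5676, -0.0299, 0.1895]
eef_rot: [180.0, 0.2, -0.4]
contact_force: [0.3, 0.2, -0.3]
gripper_width: 0.0097
```

{"op": "play_rows", "data": {
  "motion": [
    [[2.2, -3.5, 0, 0, 0, 0, 0.3], [2.1, -3.4, 0, 0, 0, 0, 0.3], [2.2, -3.5, 0, 0, 0, 0, 0.3], [1.1, -1.7, 0, 0, 0, 1, 0.3], [0, 0, 0, 0, 0, 0, 0.3], [0, 0, 2, 0, 0, 0, 0.3], [0, 0, 0, 0, 0, 0, 0.3], [0, 0, 0, 0, 0, 0, 0.3]]
  ]
}}

```text
time_s: 26.9
tcp_pos: [0.6439, 0.0881, 0.1704]
eef_rot: [179.9, 0.2, -1.4]
contact_force: [0.0, 0.1, 0.9]
gripper_width: 0.0096
```

```bash
python3 - <<'E'
from h import *
st();c=cap('wrist','w12');T=wristT(c)
for n,P in {'back+y':(.7677,.1425,.075),'back-y':(.768,.0315,.075),'lip-y':(.593,.038,.035),'lip+y':(.595,.143,.035)}.items(): print(n,proj(c,P,T))
c=cap('side','side12'); cv2.imwrite('pics/s12.png',crop(c['pixels'],140,60,240,180,3))
E
```

```text
t 26.9 tcp [0.6439 0.0881 0.1704] rot [179.9   0.2  -1.4] F [0.  0.1 0.9] w 0.0096
back+y [245.05028781  47.80580229]
back-y [389.1077914   43.75249158]
lip-y [368.11080031 235.90494422]
lip+y [268.31499026 236.35600622]
```

View pics/w12.png

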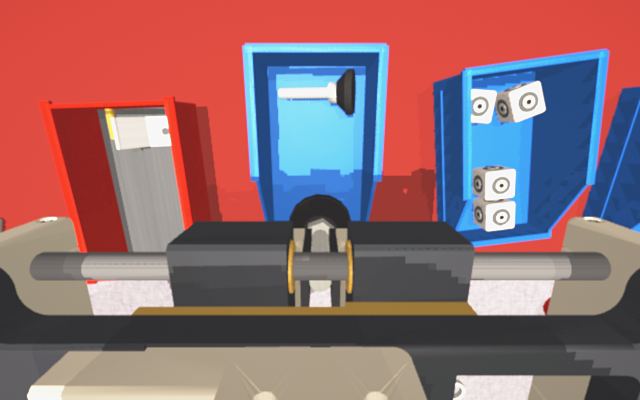

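View pics/s12.png

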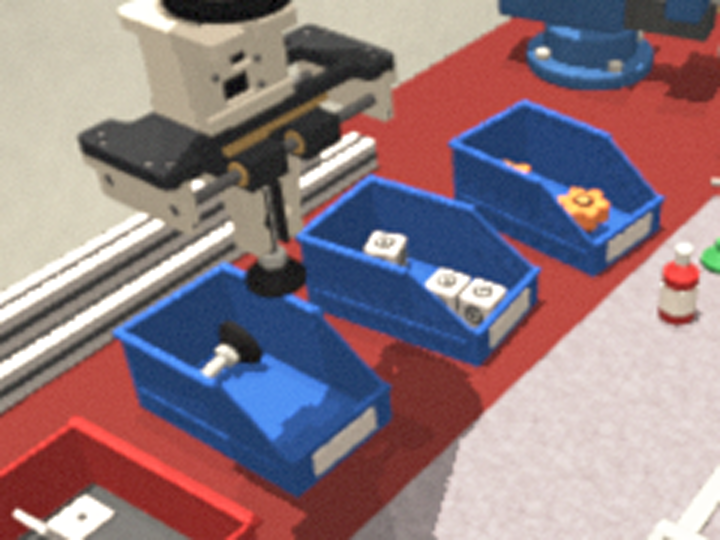

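The foot hangs straight, with bin corners at (245,46) and (388,45), so it's centred to about 2 mm. Lowering 13.3 cm and releasing.

{"op": "play_rows", "data": {
  "motion": [
    [[0, 0, 3, 0, 0, 0, 0.3], [0, 0, 4, 0, 0, 0, 0.3], [0, 0, 3, 0, 0, 0, 0.3], [0, 0, 2, 0, 0, 0, 0.3], [0, 0, 1, 0, 0, 0, 0.3], [0, 0, 0.3, 0, 0, 0, 0.3], [0, 0, 0, 0, 0, 0, 0.3], [0, 0, 0, 0, 0, 0, 0.3]]
  ]
}}

```text
time_s: 27.8
tcp_pos: [0.6458, 0.0893, 0.0401]
eef_rot: [-180.0, -0.1, -1.4]
contact_force: [-0.2, -0.0, -0.4]
gripper_width: 0.0092
```

{"op": "play_rows", "data": {
  "motion": [
    [[0, 0, 0, 0, 0, 0, 2.6], [0, 0, 0, 0, 0, 0, 2.6], [0, 0, 0, 0, 0, 0, 2.6], [0, 0, 0, 0, 0, 0, 2.6], [0, 0, -1, 0, 0, 0, 2.6], [0, 0, -3, 0, 0, 0, 2.6], [0, 0, -4, 0, 0, 0, 2.6], [0, 0, -4, 0, 0, 0, 2.6]]
  ]
}}

```text
time_s: 28.6
tcp_pos: [0.6446, 0.0888, 0.1603]
eef_rot: [180.0, 0.0, -1.4]
contact_force: [-0.1, -0.1, 0.6]
gripper_width: 0.0259
```

```bash
python3 - <<'E'
from h import *
st();c=cap('wrist','w13')
c=cap('side','side13'); cv2.imwrite('pics/s13.png',crop(c['pixels'],140,60,240,180,3))
plan((.3965,.325,.18),-72,width=4.4)
E
```

```text
t 28.6 tcp [0.6446 0.0888 0.1603] rot [180.    0.   -1.4] F [-0.1 -0.1  0.6] w 0.0259
0 [-2.9, -2.5, -0.2, 0.0, 0.0, 8.0, 4.4]
1 [-3.2, -2.1, -0.1, 0.0, 0.0, 8.0, 4.4]
2 [-3.4, -1.7, -0.2, 0.0, 0.0, 8.0, 4.4]
3 [-3.7, -1.2, -0.1, 0.0, 0.0, 8.0, 4.4]
4 [-3.8, -0.6, -0.2, 0.0, 0.0, 8.0, 4.4]
5 [-3.8, -0.1, -0.1, 0.0, 0.0, 8.0, 4.4]
6 [-3.8, 0.4, -0.2, 0.0, 0.0, 8.0, 4.4]
7 [-3.7, 0.9, -0.1, 0.0, 0.0, 7.0, 4.4]
0 [-3.6, 1.4, -0.2, 0.0, 0.0, 8.0, 4.4]
end [0.39631568 0.32509231 0.18022761] -72.34110444969066
```

View pics/s13.png

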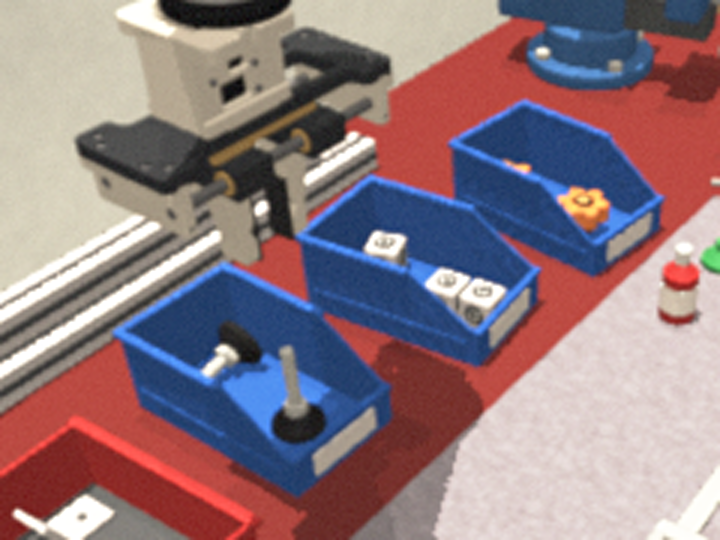

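The foot stands upright in its bin. Now the bent foot.

{"op": "play_rows", "data": {
  "motion": [
    [[-2.9, -2.5, -0.2, 0, 0, 8, 4.4], [-3.2, -2.1, -0.1, 0, 0, 8, 4.4], [-3.4, -1.7, -0.2, 0, 0, 8, 4.4], [-3.7, -1.2, -0.1, 0, 0, 8, 4.4], [-3.8, -0.6, -0.2, 0, 0, 8, 4.4], [-3.8, -0.1, -0.1, 0, 0, 8, 4.4], [-3.8, 0.4, -0.2, 0, 0, 8, 4.4], [-3.7, 0.9, -0.1, 0, 0, 7, 4.4]]
  ]
}}

```text
time_s: 29.5
tcp_pos: [0.4201, 0.2992, 0.1715]
eef_rot: [-179.9, 0.0, -64.7]
contact_force: [0.1, -0.0, -0.2]
gripper_width: 0.0439
```

{"op": "play_rows", "data": {
  "motion": [
    [[-3.6, 1.4, -0.2, 0, 0, 8, 4.4], [0, 0, 0, 0, 0, 0, 4.4], [0, 0, 0, 0, 0, 0, 4.4], [0, 0, 0, 0, 0, 0, 4.4], [0, 0, 0, 0, 0, 0, 4.4], [0, 0, 0, 0, 0, 0, 4.4], [0, 0, 0, 0, 0, 0, 4.4], [0, 0, 0, 0, 0, 0, 4.4]]
  ]
}}

```text
time_s: 30.3
tcp_pos: [0.3933, 0.3242, 0.1725]
eef_rot: [180.0, -0.0, -72.4]
contact_force: [0.4, 0.0, -0.4]
gripper_width: 0.044
```

```bash
python3 - <<'E'
from h import *
c=cap('wrist','w14'); T=wristT(c); st()
for n,P in {'pad':(.3962,.325,.006),'tip':(.404,.3012,.073),'bend':(.3962,.325,.046)}.items(): print(n,proj(c,P,T))
cv2.imwrite('pics/w14c.png',grid(crop(c['pixels'],270,150,100,70,7),270,150,7,10))
E
```

```text
t 30.35 tcp [0.3932 0.3243 0.1725] rot [180.   -0.  -72.4] F [-1.5  0.2  0.7] w 0.0442
pad [317.66031112 183.47685573]
tip [316.89804944 171.53653123]
bend [317.41644612 192.08609065]
```

View pics/w14c.png

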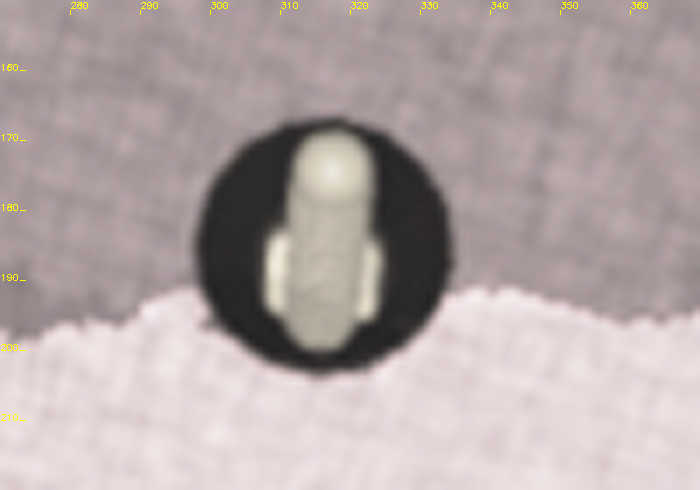

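View pics/w14.png

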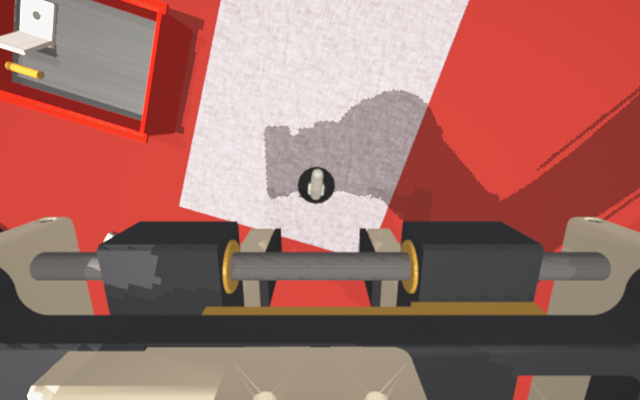

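Pad centre is at (316.5,185), nut around (316,190) and tip at (317,173), with the bend exactly along the tool's x, so the jaws close square to it. Correcting −3 mm in y and −1 mm in x, then going down to TCP z≈26 mm, just above the nut.

{"op": "play_rows", "data": {
  "motion": [
    [[-0.1, -0.3, 3, 0, 0, 0, 4.4], [0, 0, 4, 0, 0, 0, 4.4], [0, 0, 4, 0, 0, 0, 4.4], [0, 0, 2.5, 0, 0, 0, 4.4], [0, 0, 1.1, 0, 0, 0, 4.4], [0, 0, 0, 0, 0, 0, 4.4], [0, 0, 0, 0, 0, 0, 4.4], [0, 0, 0, 0, 0, 0, 4.4]]
  ]
}}

```text
time_s: 31.15
tcp_pos: [0.3962, 0.3274, 0.0281]
eef_rot: [-179.9, 0.1, -72.4]
contact_force: [0.1, 0.4, -0.1]
gripper_width: 0.0444
```

{"op": "play_rows", "data": {
  "motion": [
    [[0, 0, 0, 0, 0, 0, 0.3], [0, 0, 0, 0, 0, 0, 0.3], [0, 0, 0, 0, 0, 0, 0.3], [0, 0, 0, 0, 0, 0, 0.3], [0, 0, 0, 0, 0, 0, 0.3], [0, 0, 0, 0, 0, 0, 0.3], [0, 0, 0, 0, 0, 0, 0.3], [0, 0, 0, 0, 0, 0, 0.3]]
  ]
}}

```text
time_s: 31.95
tcp_pos: [0.3958, 0.3267, 0.0268]
eef_rot: [-180.0, 0.0, -72.4]
contact_force: [0.8, -1.4, 3.3]
gripper_width: 0.0095
```

```bash
python3 - <<'E'
from h import *
st()
s=r.get_state(); p=s['tcp_pos'].copy(); p[2]+=.15; print(p)
plan((.610,.269,p[2]),-88,start=p,step=4.,width=.3)
E
```

```text
t 31.95 tcp [0.3958 0.3267 0.0268] rot [-180.     0.   -72.4] F [ 0.8 -1.4  3.3] w 0.0095
[0.39579467 0.3266515  0.17680939]
0 [2.0, -3.1, 0.0, 0.0, 0.0, 3.0, 0.3]
1 [1.8, -3.2, 0.0, 0.0, 0.0, 3.0, 0.3]
2 [1.7, -3.3, 0.0, 0.0, 0.0, 2.0, 0.3]
3 [1.5, -3.4, 0.0, 0.0, 0.0, 3.0, 0.3]
4 [1.4, -3.4, 0.0, 0.0, 0.0, 2.0, 0.3]
5 [1.2, -3.5, 0.0, 0.0, 0.0, 3.0, 0.3]
end [0.60991081 0.26936547 0.17680939] -88.38725938306423
```

Gripped at 9.5 mm. Lifting and carrying to the scrap box.

{"op": "play_rows", "data": {
  "motion": [
    [[0, 0, -1, 0, 0, 0, 0.3], [0, 0, -3, 0, 0, 0, 0.3], [0, 0, -4, 0, 0, 0, 0.3], [0, 0, -4, 0, 0, 0, 0.3], [0, 0, -3, 0, 0, 0, 0.3], [0, 0, 0, 0, 0, 0, 0.3], [2.0, -3.1, 0, 0, 0, 3, 0.3], [1.8, -3.2, 0, 0, 0, 3, 0.3]]
  ]
}}

```text
time_s: 32.75
tcp_pos: [0.4664, 0.3073, 0.1769]
eef_rot: [180.0, 0.0, -78.4]
contact_force: [-0.2, 2.3, -1.0]
gripper_width: 0.0098
```

{"op": "play_rows", "data": {
  "motion": [
    [[1.7, -3.3, 0, 0, 0, 2, 0.3], [1.5, -3.4, 0, 0, 0, 3, 0.3], [1.4, -3.4, 0, 0, 0, 2, 0.3], [1.2, -3.5, 0, 0, 0, 3, 0.3], [0, 0, 0, 0, 0, 0, 0.3], [0, 0, 2, 0, 0, 0, 0.3], [0, 0, 0, 0, 0, 0, 0.3], [0, 0, 0, 0, 0, 0, 0.3]]
  ]
}}

```text
time_s: 33.55
tcp_pos: [0.6088, 0.2687, 0.156]
eef_rot: [179.9, -0.1, -88.4]
contact_force: [1.0, -0.3, -1.1]
gripper_width: 0.0093
```

```bash
python3 - <<'E'
from h import *
st();c=cap('wrist','w15')
c=cap('side','side15'); cv2.imwrite('pics/s15.png',crop(c['pixels'],60,90,240,200,3))
E
```

```text
t 33.55 tcp [0.6088 0.2687 0.156 ] rot [ 1.799e+02 -1.000e-01 -8.840e+01] F [ 1.  -0.3 -1.1] w 0.0093
```

View pics/s15.png

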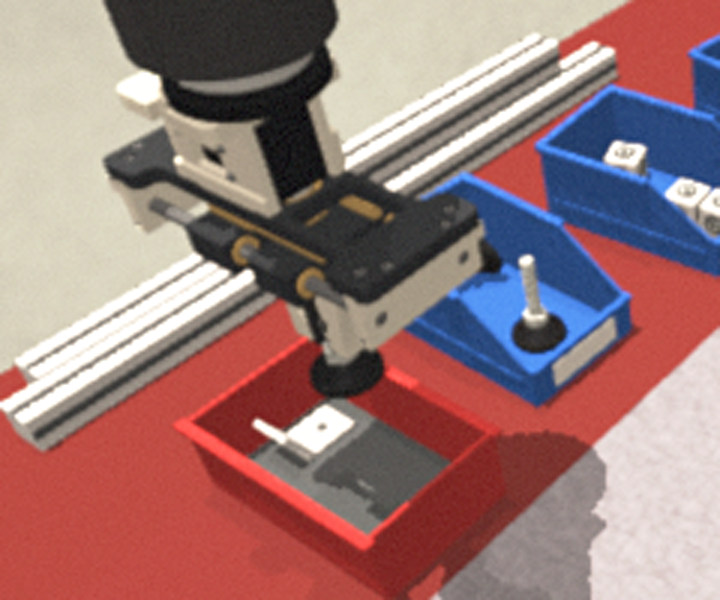

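View pics/w15.png

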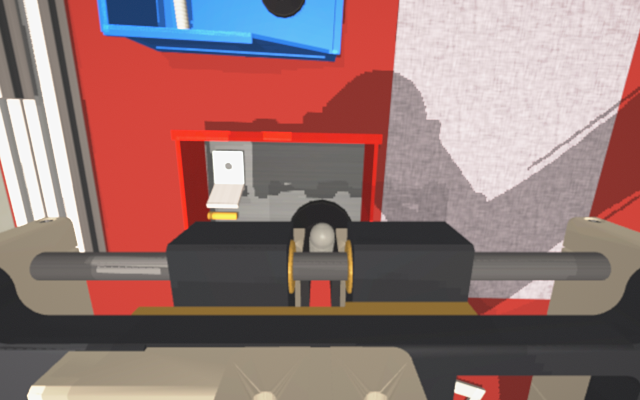

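The bent foot hangs over the free front floor of the scrap box, with the scraps at (228,165)–(223,215) well clear. Lowering 12.5 cm and releasing.

{"op": "play_rows", "data": {
  "motion": [
    [[0, 0, 3, 0, 0, 0, 0.3], [0, 0, 4, 0, 0, 0, 0.3], [0, 0, 3, 0, 0, 0, 0.3], [0, 0, 1.5, 0, 0, 0, 0.3], [0, 0, 0.7, 0, 0, 0, 0.3], [0, 0, 0.3, 0, 0, 0, 0.3], [0, 0, 0, 0, 0, 0, 0.3], [0, 0, 0, 0, 0, 0, 0.3]]
  ]
}}

```text
time_s: 34.45
tcp_pos: [0.6105, 0.2697, 0.0331]
eef_rot: [-179.9, 0.1, -88.4]
contact_force: [-0.5, 0.2, -1.4]
gripper_width: 0.0093
```

{"op": "play_rows", "data": {
  "motion": [
    [[0, 0, 0, 0, 0, 0, 2.4], [0, 0, 0, 0, 0, 0, 2.4], [0, 0, 0, 0, 0, 0, 2.4], [0, 0, 0, 0, 0, 0, 2.4], [0, 0, -1, 0, 0, 0, 2.4], [0, 0, -3, 0, 0, 0, 2.4], [0, 0, -4, 0, 0, 0, 2.4], [0, 0, -4, 0, 0, 0, 2.4]]
  ]
}}

```text
time_s: 35.25
tcp_pos: [0.6094, 0.2688, 0.1533]
eef_rot: [180.0, -0.0, -88.4]
contact_force: [0.8, 1.5, 0.7]
gripper_width: 0.0238
```

```bash
python3 - <<'E'
from h import *
st();plan((.42,.42,.22),-88,width=2.4)
E
```

```text
t 35.25 tcp [0.6094 0.2688 0.1533] rot [180.   -0.  -88.4] F [0.8 1.5 0.7] w 0.0238
0 [-2.2, 2.6, -1.0, 0.0, 0.0, 0.0, 2.4]
1 [-2.2, 2.7, -0.9, 0.0, 0.0, 0.0, 2.4]
2 [-2.2, 2.6, -1.0, 0.0, 0.0, 0.0, 2.4]
3 [-2.3, 2.7, -0.9, 0.0, 0.0, 0.0, 2.4]
4 [-2.2, 2.6, -1.0, 0.0, 0.0, 0.0, 2.4]
5 [-2.3, 2.7, -0.9, 0.0, 0.0, 0.0, 2.4]
6 [-2.2, 2.6, -1.0, 0.0, 0.0, 0.0, 2.4]
end [0.42013596 0.4195669  0.22032897] -88.39500552368848
```

Moving the arm clear for the final look.

{"op": "play_rows", "data": {
  "motion": [
    [[0, 0, -3, 0, 0, 0, 2.4], [-2.2, 2.6, -1, 0, 0, 0, 2.4], [-2.2, 2.7, -1, 0, 0, 0, 2.4], [-2.2, 2.6, -1, 0, 0, 0, 2.4], [-2.2, 2.7, 0, 0, 0, 0, 2.4], [-2.2, 2.6, 0, 0, 0, 0, 2.4], [-2.2, 2.7, 0, 0, 0, 0, 2.4], [-2.2, 2.6, 0, 0, 0, 0, 2.4]]
  ]
}}

```text
time_s: 36.05
tcp_pos: [0.4192, 0.4185, 0.2126]
eef_rot: [-180.0, 0.0, -88.4]
contact_force: [0.3, 0.3, 0.5]
gripper_width: 0.024
```

{"op": "play_rows", "data": {
  "motion": [
    [[0, 0, 0, 0, 0, 0, 2.4], [0, 0, 0, 0, 0, 0, 2.4], [0, 0, 0, 0, 0, 0, 2.4], [0, 0, 0, 0, 0, 0, 2.4], [0, 0, 0, 0, 0, 0, 2.4], [0, 0, 0, 0, 0, 0, 2.4], [0, 0, 0, 0, 0, 0, 2.4], [0, 0, 0, 0, 0, 0, 2.4]]
  ]
}}

```text
time_s: 36.85
tcp_pos: [0.4206, 0.4177, 0.2115]
eef_rot: [180.0, -0.0, -88.4]
contact_force: [0.9, 0.1, 0.0]
gripper_width: 0.0241
```

```bash
python3 - <<'E'
from h import *
st();a=cap('top','top20');b=cap('side','side20')
cv2.imwrite('pics/t20.png',crop(a['pixels'],190,75,300,200,2)); cv2.imwrite('pics/s20.png',crop(b['pixels'],100,70,380,280,2))
a0=cv2.imread('pics/top0.png').astype(int);b0=cv2.imread('pics/side0.png').astype(int)
# bottle region differences
print('bottle diff top',np.abs(a['pixels'].astype(int)-a0)[190:218,400:428].mean(),'side',np.abs(b['pixels'].astype(int)-b0)[135:172,355:378].mean())
E
```

```text
t 36.85 tcp [0.4206 0.4177 0.2115] rot [180.   -0.  -88.4] F [0.9 0.1 0. ] w 0.0241
bottle diff top 2.9715136054421767 side 34.41715628672151
```

View pics/t20.png

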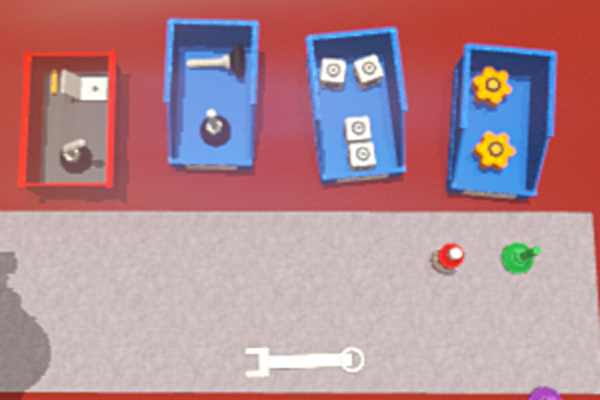

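View pics/s20.png

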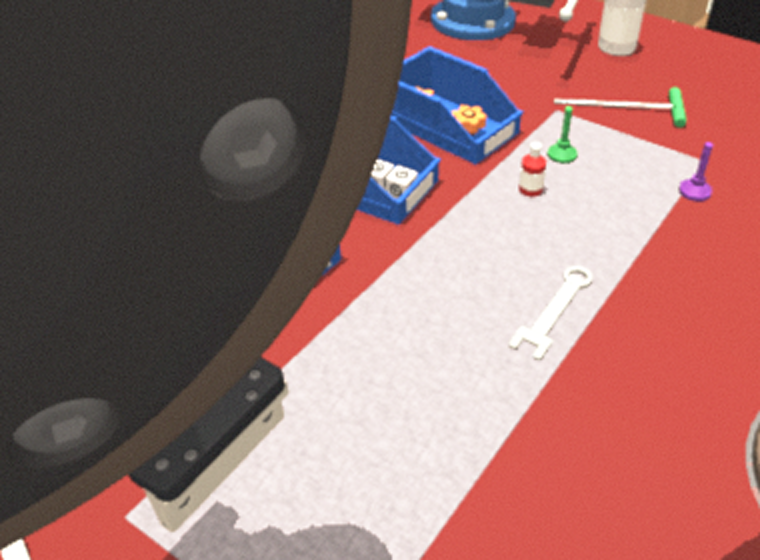

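The top view shows all five fittings in their places and the bottle upright. The raw side-view difference is probably camera exposure (the whole picture is brighter), so I'll check for real displacement by template matching.

```bash
python3 - <<'E'
import cv2,numpy as np
for v,(x0,y0,x1,y1) in {'top':(403,194,425,214),'side':(357,138,377,170)}.items():
    a=cv2.imread(f'pics/{v}0.png');b=cv2.imread(f'pics/{v}20.png')
    t=a[y0:y1,x0:x1];w=b[y0-10:y1+10,x0-10:x1+10]
    f=lambda i:cv2.resize(i,None,fx=4,fy=4,interpolation=cv2.INTER_CUBIC)
    m=cv2.matchTemplate(f(w),f(t),cv2.TM_CCOEFF_NORMED);_,s,_,l=cv2.minMaxLoc(m);print(v,s,np.array(l)/4-10)
E
python3 - <<'E'
from h import *
r.close_job(); st()
E
```

```text
top 0.9996228218078613 [0. 0.]
side 0.9851309061050415 [0. 0.]
the job is handed in; nothing more can be done
the job is handed in; nothing more can be done
```

All five fittings are sorted, and the job was handed in after about 37 s of the 128 s allowed.

- **Corner connectors:** both lie flat in the corner bin, one behind the other in front of the stock.
- **Orange knob:** it stands in the knob bin.
- **Sound levelling foot:** it stands upright in the feet bin.
- **Bent foot:** it stands in the free front part of the scrap box.

**Last checks:**
- The final top view shows each fitting in its place.
- The threadlocker bottle had not shifted in either the top or the side view (0 px, match scores 0.9996 and 0.985).
- The green and purple look-alikes were not touched.
- The arm was parked clear of everything, with the force sensor at noise level.
- Measured heights agreed with the description to about 1 mm for the fittings to be grasped and the bottle, except the bent foot, whose height I took from the text. Bins and scrap box measured within about 6 mm.

**One disagreement:** a raw pixel comparison of the bottle in the side view gave a large difference. I put this down to the brighter exposure of the last picture, since the template match showed no movement. The arm hid the scrap box and most of the feet bin in that view, so the final look at those two rests on the top camera. Earlier side pictures had shown the sound foot standing in its bin; the bent foot after release was seen only from the top.

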